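# Set up the small food processor and lift its feed cap

### The job

Get the small food processor on the worktop ready for making mayonnaise. Fit the black mixing paddle onto the square drive shaft in its bowl, with the flats lined up, and let it go fully home on the bowl floor. Then pick up the two nested grey lids together as they are, set them on the bowl without dropping them so that the bowl lid sits level and fully home, and let go of it. Last, lift off only the small outer cap, so that the oil can go in through the open neck: the bowl lid must stay seated, the cap stays on it until then, and you finish still holding the cap in the gripper, well clear (some 8 cm) above its seat. Leave the other things on the worktop where they stand.

Things in the scene. Friction and masses are not known exactly. Their poses are not given: they have to be found in the camera images.
- processor: Compact food processor, fixed: white motor base 200 x 180 x 60 mm high carrying a round open steel bowl on its middle, 130 mm inside, 138 mm outside diameter. Origin on the bowl's axis at worktop height, z up; control panel on the -x side. Bowl floor at 66 mm, rim top at 144 mm height. The bowl's black handle, towards +x -y, reaches 105 mm from the axis at 74 to 138 mm height.
- drive_shaft (a joint): Angle of the drive shaft, rad, counter-clockwise from above; 0: its flats lie along the processor's x and y. It turns stiffly (0.08 N m), stays where it is, and starts between -0.7 and 0.7.
- shaft_tip (a point): Centre of the top end of the dark steel drive shaft, upright in the middle of the bowl. Square, 14 x 14 mm, 44 mm tall from the bowl floor; the uppermost 6 mm taper to 8 x 8 mm. The point's x and y axes are square to the flats and turn with the shaft.
- paddle_mid (a point): The mixing paddle, black plastic, about 120 g, standing free and upright on the worktop, 96 mm tall. Site on its axis, 48 mm above its underside, z up. Square hub 24 x 24 mm; from below a square bore 16 x 16 mm, 46 mm deep, flats square to the point's x and y. Two long vanes along x reach 51 mm from the axis (30 mm high), two short ones along y 26 mm. Home, its underside rests on the bowl floor.
- paddle_head (a point): Centre of the paddle's square grip head, 79 mm above its underside: 22 x 22 mm, from 62 to 96 mm height, above a thin collar 27 mm square. Its flats are parallel to those of the bore, square to the point's x and y. Grip it here.
- inner_lid_mid (a point): The inner lid (bowl lid), grey plastic, round, about 200 g, lying free on the worktop right way up, the outer lid nested on it. Site on its axis, 23 mm above its lowest edge, z up. From that edge: plug skirt 121 mm diameter, 0 to 8 mm, enters the bowl; flange 146 mm diameter, 8 to 11 mm, its underside rests on the bowl rim; collar; feed neck 44 mm diameter, 37 to 46 mm. Height 46 mm.
- lid_collar (a point): Centre of the inner lid's round collar, 24 mm above the lid's lowest edge: 60 mm diameter, from 11 to 37 mm height; the place to grip the two lids together, any way round. A 38 mm hole runs right through lid and neck and clears the paddle's head, which stands 18 mm above the bowl rim.
- outer_lid_mid (a point): The outer lid (feed cap), grey plastic, round, 60 g, 28.5 mm tall: cap 55 mm diameter, its skirt (48 mm inside, 7.5 mm deep) loose over the inner lid's neck, held by its weight only; on top a knob 22 mm diameter, 18 mm tall. Site on its axis, 3.5 mm above the cap's flat top, 14.5 mm below the knob's top, z up. Nested it lies 29.5 mm above inner_lid_mid; the knob's top is 67 mm above the inner lid's lowest edge.
- pepper_mill: Bystander: turned dark wooden pepper mill, 58 mm diameter, 165 mm tall, behind the processor on the left. Origin at the centre of its underside.
- dough_scraper: Bystander: dough scraper lying flat, steel blade with a black grip, 106 x 154 x 23 mm, left of the processor. Origin at the centre of its underside.
- cup_front: Bystander: round steel cup, 68 mm diameter, 40 mm tall, in front of the processor. Origin at the centre of its underside.
- cup_side: Bystander: round steel cup, 66 mm diameter, 39 mm tall, right of the processor. Origin at the centre of its underside.
Mind the look-alikes: they are no part of the job. What is shaped like the part that bears outer_lid_mid but yellow is not meant.

How it is judged:
On the way, in this order (a step that is already met when the one before it is completed fails the run):
1. the paddle is fully home on the drive shaft (z of paddle_mid in the frame of processor below 0.117 m and horizontal distance between paddle_mid and shaft_tip below 0.004 m and angle between paddle_mid's own z axis and vertical below 0.06 rad), for 0.2 s.
2. the bowl lid sits fully home on the bowl, the cap still nested on it, and the fingers have let go of both (all of step 1 and z of inner_lid_mid in the frame of processor between 0.155 and 0.1615 m and horizontal distance between inner_lid_mid and processor below 0.006 m and angle between inner_lid_mid's own z axis and vertical below 0.04 rad and z of outer_lid_mid in the frame of inner_lid_mid below 0.033 m and horizontal distance between outer_lid_mid and inner_lid_mid below 0.006 m and contact force between the fingers and inner_lid below 0.1 N and contact force between the fingers and outer_lid below 0.1 N), for 0.2 s.
At the end, for the whole second after the job is handed in: Paddle on the shaft, within 3 mm of the bowl floor; bowl lid level on the rim (within 2.5 mm in height, 6 mm off centre, 0.04 rad), not touched by the fingers; cap held still in the fingers at least 60 mm above its seat, touching neither lid nor processor (all of step 1 and z of inner_lid_mid in the frame of processor between 0.155 and 0.1615 m and horizontal distance between inner_lid_mid and processor below 0.006 m and angle between inner_lid_mid's own z axis and vertical below 0.04 rad and z of outer_lid_mid in the frame of inner_lid_mid above 0.0895 m and contact force between the fingers and outer_lid above 0.5 N and contact force between outer_lid and inner_lid below 0.05 N and contact force between outer_lid and processor below 0.05 N and contact force between the fingers and inner_lid below 0.1 N and linear speed of outer_lid below 0.03 m/s); the arm keeps its last pose, push and grip.
It fails at once if the outer lid parts from the inner lid while the inner lid is not seated on the bowl ((z of outer_lid_mid in the frame of inner_lid_mid above 0.036 m or horizontal distance between outer_lid_mid and inner_lid_mid above 0.012 m) and (z of inner_lid_mid in the frame of processor above 0.163 m or z of inner_lid_mid in the frame of processor below 0.15 m or horizontal distance between inner_lid_mid and processor above 0.008 m or angle between inner_lid_mid's own z axis and vertical above 0.05 rad)).
It fails at once if the bowl lid is dropped onto the bowl: let go more than 20 mm above its seat (z of inner_lid_mid in the frame of processor above 0.179 m and horizontal distance between inner_lid_mid and processor below 0.12 m and contact force between the fingers and inner_lid below 0.01 N).
It fails at once if a bystander (mill, dough scraper, steel cup) is pushed away or knocked over: moved more than 30 mm (distance of any of pepper_mill, dough_scraper, cup_front, cup_side from where it was at the start of the episode above 0.03 m).
It also fails if it takes over 67 s, if anything falls off the work surface, if the arm or the gripper's body presses on something with over 40 N, if the wrist force passes 120 N, or if a joint passes its speed limit or range.

### The arm

A 6-joint arm with a two-finger parallel gripper is mounted at the origin on a cart in front of the work surface, level with it; the furniture and walls round the work are solid. World frame = base frame: x ahead of the robot, y to its left, z up, the work surface at z = 0. Lengths are in m, angles in rad, forces in N, time in s.
With the tool pointing down it reaches from about 0.325 to 0.9 m from the base axis. Payload 6.1 kg.
Tool frame: the origin (TCP) lies between the finger pads; the fingertips stand arm.nose_length ahead of it and the grasp point (between the pads) lies 3 mm ahead of it (arm.nose_length is the distance from the TCP to the fingertips, in m); x points along the fingers, y is the direction in which the jaws open and shut, and the axes are right-handed (so a half turn about x gives the same grasp; the last joint's range is limited). The gripper opens to 87 mm and grips with 3 to 60 N. Pads are 19 mm wide; open, the fingers measure 117 mm over their backs; the gripper's body (75 mm by 190 mm) begins 51 mm behind the grasp point.
Start: joints at [1.16, 0.22, 1.526, -0, 1.395, -0.126], TCP at [0.176, 0.6, 0.214] pointing down, gripper open.
Joint ranges: [-2.98, 2.98], [-0.91, 2.08], [0.09, 2.57], [-1.24, 4.39], [0.2, 2.65], [-2.68, 2.68]. Speed limits (rad/s): [2.57, 2.57, 3.01, 3.14, 3.14, 3.14].

### API

Orientations are given as a unit quaternion [w, x, y, z].
In Python, from cell import sensors, optics, arm, spotter gives the robot as it stands.
- The arm moves only by the tool play_rows, never from a script. Its argument "series" is a list of rows, each an object of numbers: "wx", "wy", "wz": the turn, a rotation vector about the tool's x, y, z in rad; "dx", "dy", "dz": the shift along the tool's x, y, z in m; "grip": the closure, from -1 (fully open) to 1 (shut). A call has 1 to 20 rows; each row shifts and turns the pose as measured when the row begins, along the tool's axes as they then stand; what a row does not reach is not made up. A row lasts 1/10 s, in which the tool goes at most 50 mm and 8.59 degrees, less where a joint would pass 70% of its speed; a pose out of reach is approached as far as the arm can. A call with a gripper value outside its range is refused whole. The fingers move at their own pace and stop on an object; the grip force is fixed at half the most. Time passes only in rows, so rows that do not move let the fingers close. It gives the time, the measured TCP pose, the force and the opening at its end, in the units of the state.
- sensors.sense(): the state, without advancing time (a new reading comes with each control period).
- optics.get_image(name): name is "scene" or "top" or "wrist"; returns a dict with "frame" (420x560x3 uint8, blue, green, red), "fx", "fy", "cx", "cy" (pixels), "pose" (4x4, takes a point from camera to world coordinates). Camera axes: x right, y up, looking along -z (the intrinsics and any distortion apply to the point x, -y, -z); pixel columns grow to the right and rows downward; lengths in m; the calibration is good to about 2 mm. The wrist camera is an equidistant fisheye: a pixel r from the principal point sees the ray r / f radians off the axis. A picture is of the moment at which its call begins. There is no depth.
- arm.finish_job(): hands the job in, once; it reports no verdict.
Trained networks look in the newest picture that a camera, given by its name, has taken for a name from the list of things; names that differ only in an ending like _2 or _b are one class to them, and where a whole thing is asked for, a point or a joint stands for the part that bears it (a point fixed in the world has none). Each returns a list of dicts, best first, with "confidence" (0 to 1); they miss things now and then, are a little off and sometimes report something else, mostly with a low value. They report only what shows in the picture. A call takes as long as a camera call. They do not tell look-alikes from the thing itself.
- spotter.silhouettes(camera, name): "mask" (420x560 bool, what is visible of it).
- spotter.mark_of(camera, name): "location" ([x, y, z] in m, in the coordinates of the camera as it stood for that picture, good to about 4 mm: a listed point, or the origin of a listed thing).
The state is a dict: "time": time; "joints": joint angles; "qvel": joint speeds; "tau": joint torques, N m; "eef_pos": TCP position; "eef_rot": TCP orientation; "wrist_force": force on the tool from outside, world axes, zero at the start; "wrist_torque": the same for the moment, N m; "opening": finger opening in m.
Only numpy, scipy, OpenCV 4.12 (cv2) and the standard library are available. Lean on these libraries where they do the work, as an engineer would, in place of code of your own. Each camera call takes 0.05 s, during which the arm holds its last target. There are 200 camera calls.

## Working session

There is one attempt and no reset: what is moved stays moved. The work goes in short steps, Python scripts to look and compute and a tool call to move; the robot and the scene stay as the last step left them, time stands still between calls to the robot, and variables do not carry over. Pictures are saved under pics/ and viewed, about 8 in all and at most 12, crops included, and the job is handed in when it is done.

Besides the shell and the picture viewer there is one more tool, called after "Emit:" as name(argument=value, ...), one argument or row to a line, values as JSON. play_rows: Moves the arm, as the interface text tells. Its arguments: {"type":"object","properties":{"series":{"type":"array"}},"required":["series"]}

```bash
ls; mkdir -p pics
cat > h.py <<'E'
import numpy as np, cv2
from cell import sensors, optics, arm, spotter
from scipy.spatial.transform import Rotation as R
def marks(cam, names):
    im=optics.get_image(cam); P=np.array(im["pose"])
    for n in names:
        for d in spotter.mark_of(cam,n)[:4]:
            p=np.array(d["location"]); w=P[:3,:3]@p+P[:3,3]
            print(cam,n,round(d["confidence"],2),w.round(4),pix(im,w,cam))
    return im
def pix(im,w,cam):
    P=np.array(im["pose"]); p=P[:3,:3].T@(np.array(w)-P[:3,3]); x,y,z=p[0],-p[1],-p[2]
    if cam=="wrist":
        r=np.hypot(x,y); th=np.arctan2(r,z); x,y=x/r*th,y/r*th
    else: x,y=x/z,y/z
    return np.array([im["cx"]+im["fx"]*x, im["cy"]+im["fy"]*y]).round(1)
def ray(im,uv,cam):
    x=(uv[0]-im["cx"])/im["fx"]; y=(uv[1]-im["cy"])/im["fy"]
    if cam=="wrist":
        th=np.hypot(x,y); s=np.sin(th)/th if th>1e-9 else 1; d=np.array([x*s,-y*s,-np.cos(th)])
    else: d=np.array([x,-y,-1])
    P=np.array(im["pose"]); d=P[:3,:3]@d; return P[:3,3], d/np.linalg.norm(d)
def atz(im,uv,z,cam):
    o,d=ray(im,uv,cam); return o+d*(z-o[2])/d[2]
E
cat > a.py <<'E'
from h import *
s=sensors.sense(); print({k:np.round(v,3) for k,v in s.items()}, arm.nose_length)
N=["processor","shaft_tip","paddle_mid","paddle_head","inner_lid_mid","lid_collar","outer_lid_mid","pepper_mill","dough_scraper","cup_front"]
ims=[]
for c in ["scene","top"]:
    im=marks(c,N); cv2.imwrite(f"pics/{c}0.png",im["frame"]); print(im["fx"],np.round(im["pose"],3).tolist())
E
python3 a.py
```

```text
pics
{'time': np.float64(0.0), 'joints': array([ 1.16 ,  0.221,  1.528,  0.   ,  1.395, -0.126]), 'qvel': array([-0.001,  0.001, -0.001,  0.001, -0.   ,  0.   ]), 'tau': array([ 2.0000e-03, -4.9460e+01, -3.8739e+01,  7.0000e-02,  5.7000e-02,
       -0.0000e+00]), 'eef_pos': array([0.175, 0.599, 0.213]), 'eef_rot': array([ 0.7  ,  0.1  ,  0.7  , -0.101]), 'wrist_force': array([0.297, 0.158, 1.199]), 'wrist_torque': array([-0.008,  0.013,  0.028]), 'opening': np.float64(0.087)} 0.022
scene processor 0.83 [ 0.5923 -0.0239 -0.0009] [277.  231.8]
scene shaft_tip 0.73 [ 0.6528 -0.2638 -0.0031] [303.7 167.4]
scene shaft_tip 0.4 [ 0.5903 -0.0231  0.112 ] [277.1 201.8]
scene paddle_mid 0.84 [ 0.4663 -0.3002  0.048 ] [372.2 170.4]
scene paddle_head 0.94 [ 0.4695 -0.297   0.0832] [372.4 160.9]
scene inner_lid_mid 0.98 [0.4225 0.3257 0.0241] [255.5 380.5]
scene inner_lid_mid 0.23 [ 0.5918 -0.0261  0.0025] [277.6 230.4]
scene lid_collar 0.55 [0.4223 0.3235 0.0228] [256.3 379.9]
scene outer_lid_mid 0.81 [0.425  0.3275 0.0565] [253.1 373.8]
scene pepper_mill 0.78 [0.7562 0.242  0.0008] [155.7 279. 
[... 478 characters left out ...]
  0.0512] [402.1 248.1]
top paddle_head 0.63 [ 0.4658 -0.2973  0.0804] [404.6 248.3]
top lid_collar 0.73 [0.4198 0.3275 0.0226] [154.4 269.2]
top lid_collar 0.47 [ 0.5939 -0.0233  0.1116] [292.1 196.7]
top outer_lid_mid 0.97 [0.4126 0.3228 0.0509] [153.6 272.9]
top outer_lid_mid 0.64 [0.4243 0.1667 0.014 ] [218.2 266.2]
top outer_lid_mid 0.59 [0.4209 0.3267 0.0243] [154.6 268.8]
top pepper_mill 0.68 [ 0.7537  0.2438 -0.0033] [188.6 140. ]
top dough_scraper 0.73 [0.6081 0.3408 0.0023] [151.1 195.8]
top cup_front 0.59 [4.116e-01 1.230e-02 4.000e-04] [278.6 269.9]
537.4209613712253 [[-0.014, 0.998, -0.054, 0.515], [-1.0, -0.014, 0.009, 0.001], [0.008, 0.054, 0.999, 1.398], [0.0, 0.0, 0.0, 1.0]]
```

View pics/scene0.png

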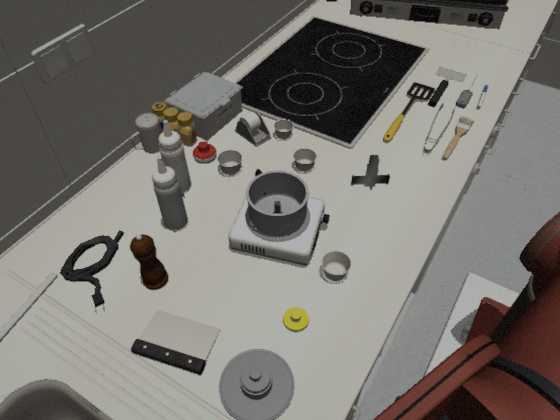

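View pics/top0.png

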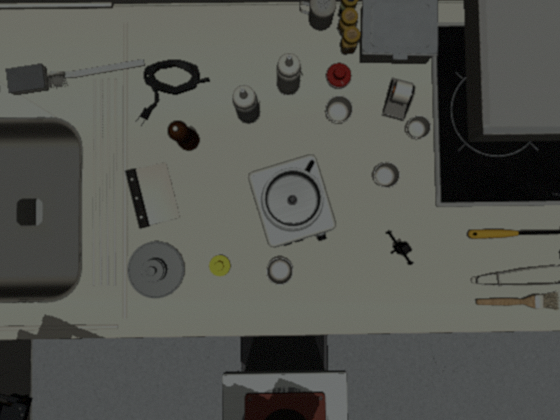

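The scene view shows the paddle at (372,172), the nested grey lids at (256,381) and the processor at (278,220). The cap candidates are grey on the lids at (255,374), yellow at (296,318) and red at (204,151). I choose the grey one that sits nested on the bowl lid. The top view agrees: lids at (155,269), yellow cap at (220,265), red cap at (338,75), paddle at (401,248).

```bash
cat >> h.py <<'E'
def rot(q): return R.from_quat([q[1],q[2],q[3],q[0]])
def down(yaw): # tool x down, tool y at heading yaw
    y=np.array([np.cos(yaw),np.sin(yaw),0]); x=np.array([0,0,-1.]); return R.from_matrix(np.c_[x,y,np.cross(x,y)])
def state():
    s=sensors.sense(); r=rot(s["eef_rot"]); M=r.as_matrix()
    print("t",round(s["time"],2),"tcp",np.round(s["eef_pos"],4),"yaw",round(np.arctan2(M[1,1],M[0,1]),4),"tilt",np.round(M[:2,0],4),"F",np.round(s["wrist_force"],1),"T",np.round(s["wrist_torque"],2),"open",round(s["opening"],4),"j",np.round(s["joints"],3))
    return s
def delta(p,yaw):
    """whole remaining shift in present tool axes and whole turn (half-turn-equivalents chosen near)"""
    s=state(); r=rot(s["eef_rot"]); M=r.as_matrix(); y0=np.arctan2(M[1,1],M[0,1])
    if yaw is None: yaw=y0
    yaw=y0+(yaw-y0+np.pi/2)%np.pi-np.pi/2
    w=(r.inv()*down(yaw)).as_rotvec(); v=r.inv().apply(np.array(p)-s["eef_pos"])
    print("shift",v.round(4),"turn",w.round(4),"rows",max(np.linalg.norm(v)/.05,np.linalg.norm(w)/.15))
    return v,w
E
python3 - <<'E'
from h import *
im=optics.get_image("wrist"); P=np.array(im["pose"]); s=sensors.sense(); M=rot(s["eef_rot"]).as_matrix()
print(im["fx"],"cam in tool",(M.T@(P[:3,3]-s["eef_pos"])).round(4),"axes",(M.T@P[:3,:3]).round(3).tolist())
delta([.42,.30,.30],None)
E
```

```text
325.19226210127806 cam in tool [-0.1705 -0.0014 -0.0776] axes [[0.001, 0.279, -0.96], [1.0, 0.0, 0.001], [0.001, -0.96, -0.279]]
t 1.15 tcp [0.1756 0.5998 0.2138] yaw 1.286 tilt [-0.     -0.0001] F [0.2 0.4 0.1] T [ 0.   -0.02 -0.01] open 0.087 j [ 1.16   0.22   1.527  0.     1.395 -0.126]
shift [-0.0862 -0.2191  0.3188] turn [-0.     -0.      0.0001] rows 7.925518996822967
```

Emit:
play_rows(
  series=[
    {"dx": -0.0108, "dy": -0.0274, "dz": 0.0398},
    {"dx": -0.0108, "dy": -0.0274, "dz": 0.0398},
    {"dx": -0.0108, "dy": -0.0274, "dz": 0.0398},
    {"dx": -0.0108, "dy": -0.0274, "dz": 0.0398},
    {"dx": -0.0108, "dy": -0.0274, "dz": 0.0398},
    {"dx": -0.0108, "dy": -0.0274, "dz": 0.0398},
    {"dx": -0.0108, "dy": -0.0274, "dz": 0.0398},
    {"dx": -0.0108, "dy": -0.0274, "dz": 0.0398},
    {},
  ],
)

```text
validation failed for argument at $.se...
```

Run:
```python
from h import *
im=marks("wrist",["inner_lid_mid","lid_collar","outer_lid_mid"]); cv2.imwrite("pics/w1.png",im["frame"])
delta([.56,-.02,.32],None)
```

```text
t 1.35 tcp [0.1756 0.5998 0.2138] yaw 1.2861 tilt [ 0.     -0.0001] F [-0.2  0.5 -0.3] T [-0.05 -0.01  0.06] open 0.087 j [ 1.16   0.22   1.527 -0.     1.395 -0.126]
shift [-0.1061 -0.4869  0.543 ] turn [0. 0. 0.] rows 14.740511840343874
```

Emit:
play_rows(
  series=[
    {"wx": 0, "wy": 0, "wz": 0, "dx": -0.0108, "dy": -0.0274, "dz": 0.0398, "grip": -1},
    {"wx": 0, "wy": 0, "wz": 0, "dx": -0.0108, "dy": -0.0274, "dz": 0.0398, "grip": -1},
    {"wx": 0, "wy": 0, "wz": 0, "dx": -0.0108, "dy": -0.0274, "dz": 0.0398, "grip": -1},
    {"wx": 0, "wy": 0, "wz": 0, "dx": -0.0108, "dy": -0.0274, "dz": 0.0398, "grip": -1},
    {"wx": 0, "wy": 0, "wz": 0, "dx": -0.0108, "dy": -0.0274, "dz": 0.0398, "grip": -1},
    {"wx": 0, "wy": 0, "wz": 0, "dx": -0.0108, "dy": -0.0274, "dz": 0.0398, "grip": -1},
    {"wx": 0, "wy": 0, "wz": 0, "dx": -0.0108, "dy": -0.0274, "dz": 0.0398, "grip": -1},
    {"wx": 0, "wy": 0, "wz": 0, "dx": -0.0108, "dy": -0.0274, "dz": 0.0398, "grip": -1},
    {"wx": 0, "wy": 0, "wz": 0, "dx": 0, "dy": 0, "dz": 0, "grip": -1},
  ],
)

```text
time: 2.25
eef_pos: [0.424, 0.2942, 0.3015]
eef_rot: [0.701, 0.098, 0.699, -0.099]
wrist_force: [0.5, 1.2, 0.3]
opening: 0.0872
```

Run:
```python
from h import *
im=marks("wrist",["inner_lid_mid","lid_collar","outer_lid_mid"]); cv2.imwrite("pics/w1.png",im["frame"])
delta([.54,-.02,.32],None)
```

```text
wrist inner_lid_mid 0.75 [ 0.413   0.0059 -0.002 ] [116.8 213.2]
wrist outer_lid_mid 0.74 [0.4181 0.3276 0.049 ] [307.6 164.1]
wrist outer_lid_mid 0.63 [0.425  0.1642 0.0122] [200.5 195.7]
t 2.45 tcp [0.4193 0.2987 0.2991] yaw 1.2982 tilt [-0.0018 -0.001 ] F [ 0.3 -0.2  0.8] T [0.   0.   0.01] open 0.0875 j [ 0.466 -0.088  1.692 -0.     1.539 -0.832]
shift [-0.0208 -0.2745  0.202 ] turn [-0.     -0.0014  0.0014] rows 6.829216953619666
```

Emit:
play_rows(
  series=[
    {"wx": 0, "wy": 0, "wz": 0, "dx": -0.003, "dy": -0.0392, "dz": 0.0288, "grip": -1},
    {"wx": 0, "wy": 0, "wz": 0, "dx": -0.003, "dy": -0.0392, "dz": 0.0288, "grip": -1},
    {"wx": 0, "wy": 0, "wz": 0, "dx": -0.003, "dy": -0.0392, "dz": 0.0288, "grip": -1},
    {"wx": 0, "wy": 0, "wz": 0, "dx": -0.003, "dy": -0.0392, "dz": 0.0288, "grip": -1},
    {"wx": 0, "wy": 0, "wz": 0, "dx": -0.003, "dy": -0.0392, "dz": 0.0288, "grip": -1},
    {"wx": 0, "wy": 0, "wz": 0, "dx": -0.003, "dy": -0.0392, "dz": 0.0288, "grip": -1},
    {"wx": 0, "wy": 0, "wz": 0, "dx": -0.003, "dy": -0.0392, "dz": 0.0288, "grip": -1},
    {"wx": 0, "wy": 0, "wz": 0, "dx": 0, "dy": 0, "dz": 0, "grip": -1},
  ],
)

```text
time: 3.25
eef_pos: [0.5413, -0.0123, 0.3146]
eef_rot: [0.699, 0.085, 0.705, -0.084]
wrist_force: [0.1, 0.4, 0.4]
opening: 0.0874
```

Run:
```python
from h import *
im=marks("wrist",["processor","shaft_tip","paddle_head"]); cv2.imwrite("pics/w2.png",im["frame"])
import pickle; pickle.dump(im,open("w2.pkl","wb"))
u,v=pix(im,[.59,-.024,.11],"wrist").astype(int)
a=im["frame"][max(0,v-100):v+100,max(0,u-110):u+110]
print(u,v); cv2.imwrite("pics/w2c.png",cv2.resize(a,None,fx=3,fy=3,interpolation=cv2.INTER_CUBIC))
delta([.43,-.28,.25],None)
```

```text
wrist processor 0.64 [ 0.5862 -0.0272 -0.0053] [281.7 199.8]
wrist shaft_tip 0.79 [ 0.5891 -0.0241  0.1094] [284.3 224.4]
wrist paddle_head 0.85 [ 0.4635 -0.3056  0.0818] [ 76.5 180.5]
284 225
t 3.45 tcp [ 0.5396 -0.0071  0.3149] yaw 1.3358 tilt [-0.0097  0.0042] F [ 0.5  0.2 -0.3] T [-0.02  0.   -0.02] open 0.087 j [-0.161 -0.024  1.602  0.003  1.574 -1.497]
shift [ 0.0648 -0.2911 -0.0424] turn [ 0.     -0.0104 -0.0018] rows 6.023854720846074
```

View pics/w2c.png

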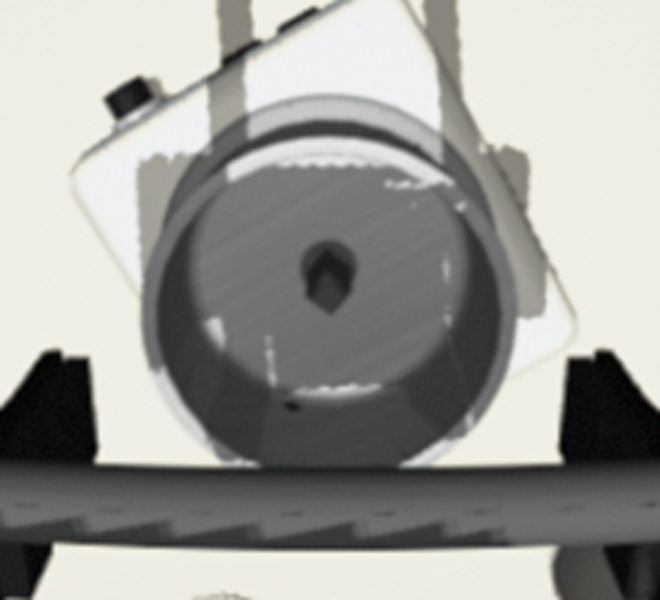

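The bowl shows at the centre of the crop, with the dark square shaft near (330,285) turned about 45° in the image. I need a closer look to fix its angle.

Run:
```python
from h import *
delta([.52,-.022,.205],1.45)
```

```text
t 3.45 tcp [ 0.5396 -0.0071  0.3149] yaw 1.3358 tilt [-0.0097  0.0042] F [ 0.5  0.2 -0.3] T [-0.02  0.   -0.02] open 0.087 j [-0.161 -0.024  1.602  0.003  1.574 -1.497]
shift [ 0.11   -0.0193 -0.0144] turn [-0.1142 -0.0103 -0.0024] rows 2.2517378955978837
```

Emit:
play_rows(
  series=[
    {"wx": -0.038, "wy": -0.0035, "wz": -0.0008, "dx": 0.0367, "dy": -0.0065, "dz": -0.0048, "grip": -1},
    {"wx": -0.038, "wy": -0.0035, "wz": -0.0008, "dx": 0.0367, "dy": -0.0065, "dz": -0.0048, "grip": -1},
    {"wx": -0.038, "wy": -0.0035, "wz": -0.0008, "dx": 0.0367, "dy": -0.0065, "dz": -0.0048, "grip": -1},
    {"wx": 0, "wy": 0, "wz": 0, "dx": 0, "dy": 0, "dz": 0, "grip": -1},
  ],
)

```text
time: 3.85
eef_pos: [0.5202, -0.0141, 0.2035]
eef_rot: [0.708, 0.037, 0.704, -0.036]
wrist_force: [0.1, 0.1, -0.5]
opening: 0.087
```

```bash
cat >> h.py <<'E'
import pickle
def snap(cam,f):
    im=optics.get_image(cam); pickle.dump(im,open(f+".pkl","wb")); return im
def crop(im,c,h,f,k,pts=()):
    u,v=int(c[0]),int(c[1]); a=cv2.resize(im["frame"][max(0,v-h):v+h,max(0,u-h):u+h],None,fx=k,fy=k,interpolation=cv2.INTER_CUBIC)
    a=cv2.convertScaleAbs(a,alpha=1.6,beta=20)
    cv2.imwrite(f"pics/{f}.png",a)
E
python3 - <<'E'
from h import *
state()
im=marks("wrist",["shaft_tip"]); pickle.dump(im,open("w3.pkl","wb")); 
c=pix(im,[.59,-.024,.10],"wrist"); print(c); crop(im,c,45,"w3c",7)
m=spotter.silhouettes("wrist","shaft_tip"); print([(d["confidence"],d["mask"].sum(),np.argwhere(d["mask"]).mean(0)) for d in m]); pickle.dump(m,open("w3m.pkl","wb"))
E
```

```text
t 3.85 tcp [ 0.5202 -0.0141  0.2035] yaw 1.4672 tilt [0.0049 0.001 ] F [ 0.1  0.1 -0.5] T [ 0.01  0.05 -0.02] open 0.087 j [-0.18  -0.028  1.813  0.002  1.352 -1.648]
wrist shaft_tip 0.86 [ 0.5861 -0.0244  0.1104] [280.7 279.2]
[281.6 277.4]
[(0.95, np.int64(604), array([265.0115894, 279.6192053]))]
```

View pics/w3c.png

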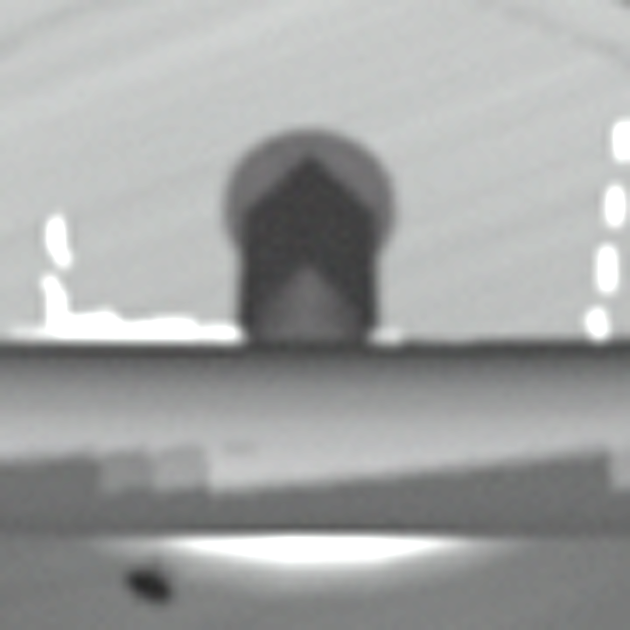

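The crop shows the shaft corner-on at (310,240), with its top hidden by the gripper body. I move the camera forward.

Emit:
play_rows(
  series=[
    {"wx": 0, "wy": -0.005, "wz": 0, "dx": 0, "dy": -0.005, "dz": 0.03, "grip": -1},
    {"wx": 0, "wy": 0, "wz": 0, "dx": 0, "dy": -0.003, "dz": 0.03, "grip": -1},
    {"wx": 0, "wy": 0, "wz": 0, "dx": 0, "dy": 0, "dz": 0, "grip": -1},
  ],
)

```text
time: 4.3
eef_pos: [0.591, -0.0279, 0.2217]
eef_rot: [0.719, 0.036, 0.693, -0.037]
wrist_force: [0.9, -0.5, 0.3]
opening: 0.0866
```

```bash
cat > fit.py <<'E'
from h import *
from scipy.optimize import minimize
import sys
def shaft_pts(x,y,yaw,z0=.066):
    P=[]
    for z,h in [(z0,.007),(z0+.038,.007),(z0+.044,.004)]:
        for a in range(4):
            t=yaw+np.pi/4+a*np.pi/2; P.append([x+h*2**.5*np.cos(t),y+h*2**.5*np.sin(t),z])
    return np.array(P)
def poly(im,P,k=8): return np.array([pix2(im,p) for p in P])
def pix2(im,w):
    P=np.array(im["pose"]); p=P[:3,:3].T@(np.array(w)-P[:3,3]); x,y,z=p[0],-p[1],-p[2]
    r=np.hypot(x,y); th=np.arctan2(r,z); return [im["cx"]+im["fx"]*x/r*th, im["cy"]+im["fy"]*y/r*th]
def mask(im,parts,off,n,k=8):
    m=np.zeros((n*k,n*k),np.uint8)
    for P in parts:
        q=((poly(im,P)-off+.5)*k).astype(np.int32); cv2.fillConvexPoly(m,cv2.convexHull(q),1)
    return m
E
python3 - <<'E'
from fit import *
state()
im=marks("wrist",["shaft_tip"]); pickle.dump(im,open("w4.pkl","wb"))
m=spotter.silhouettes("wrist","shaft_tip"); print([(d["confidence"],d["mask"].sum(),np.argwhere(d["mask"]).mean(0)) for d in m])
c=pix(im,[.59,-.024,.10],"wrist"); crop(im,c,45,"w4c",7)
off=c.astype(int)-40; mm=m[0]["mask"][off[1]:off[1]+80,off[0]:off[0]+80].astype(np.uint8)
M=cv2.resize(mm,None,fx=8,fy=8,interpolation=cv2.INTER_NEAREST)
best=[]
for yaw in np.arange(0,np.pi/2,.06):
    f=lambda v:-(lambda q:(q&M).sum()/(q|M).sum())(mask(im,[shaft_pts(v[0],v[1],yaw)],off,80))
    r=minimize(f,[.589,-.0242],method="Nelder-Mead",options=dict(initial_simplex=[[.589,-.0242],[.593,-.0242],[.589,-.020]],xatol=2e-4,fatol=1e-3)); best.append((r.fun,yaw,*r.x))
best.sort(); print(np.round(best[:6],4)); print(mm.sum())
E
```

```text
t 4.3 tcp [ 0.591  -0.0279  0.2217] yaw 1.4665 tilt [ 0.0353 -0.0035] F [ 0.9 -0.5  0.3] T [0.03 0.03 0.02] open 0.0866 j [-0.182  0.107  1.64   0.003  1.359 -1.649]
wrist shaft_tip 0.69 [ 0.5867 -0.0252  0.1095] [287.1 195.1]
[(0.77, np.int64(564), array([186.94503546, 285.42553191])), (0.69, np.int64(2534), array([ 20.64285714, 299.75453828]))]
[[-0.7282  0.78    0.5856 -0.0262]
 [-0.7278  0.72    0.5864 -0.0263]
 [-0.7273  0.66    0.5857 -0.0262]
 [-0.7268  0.6     0.5848 -0.0264]
 [-0.7266  0.54    0.5856 -0.0263]
 [-0.7247  0.84    0.5856 -0.0259]]
564
```

View pics/w4c.png

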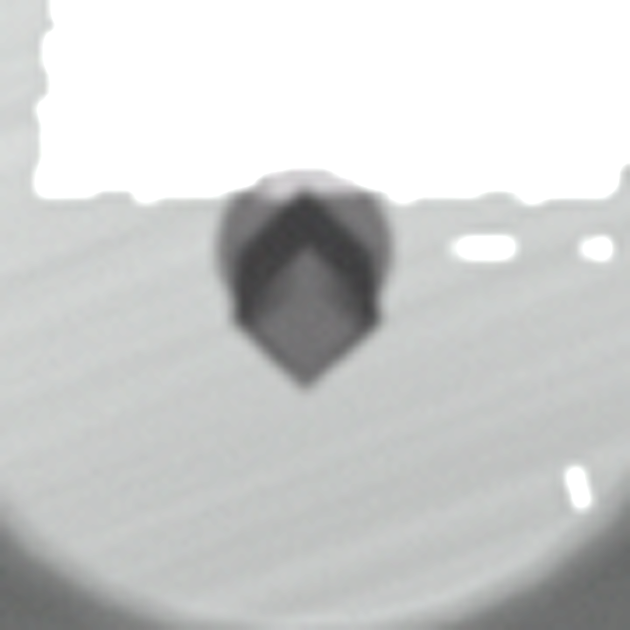

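The crop shows the shaft's upper face as a diamond, with corners at left (237,320), right (382,320) and bottom (306,388). The boss surrounds the foot, at the base corner (304,195). I fit the model to these corners.

Run:
```python
from fit import *
from scipy.optimize import least_squares
im=pickle.load(open("w4.pkl","rb")); c=pix(im,[.59,-.024,.10],"wrist").astype(int)-45
obs=(np.array([[237,320],[382,320],[306,388]])+.5)/7-.5+c
base=(np.array([304,195])+.5)/7-.5+c
def res(v,full=False):
    P=shaft_pts(*v); q=poly(im,P[4:8]); 
    i=[np.argmin(q[:,0]),np.argmax(q[:,0]),np.argmax(q[:,1])]
    return (q[i]-obs).ravel()
for y0 in [.4,.6,.8,1.]:
    r=least_squares(res,[.588,-.025,y0],x_scale=[.01,.01,.3],diff_step=1e-4); print(r.x.round(4),r.fun.round(2))
q=poly(im,shaft_pts(*r.x)[:4]); print("base pred",q.round(1),"seen",base.round(1))
print([d.round(4) for d in [atz(im,o,.104,"wrist") for o in obs]])
# bowl rim check + processor yaw skipped
delta([.44,-.285,.26],None)
# contour check: edge-based yaw from dark/gray vs bright
g=cv2.cvtColor(im["frame"],cv2.COLOR_BGR2GRAY)[c[1]:c[1]+90,c[0]:c[0]+90]
np.set_printoptions(linewidth=200); print(g[24:60:2,28:62:2])
```

```text
[ 0.5883 -0.0257  0.6689] [-0.61 -0.33  0.38 -0.07  0.23  0.42]
[ 0.5883 -0.0257  0.6689] [-0.61 -0.33  0.38 -0.07  0.23  0.42]
[ 0.5883 -0.0257  0.6689] [-0.61 -0.33  0.38 -0.07  0.23  0.42]
[ 0.5883 -0.0257  0.6689] [-0.61 -0.33  0.38 -0.07  0.23  0.42]
base pred [[295.9 185.1]
 [286.4 175.5]
 [276.6 184.9]
 [286.1 194.3]] seen [286.  177.4]
[array([ 0.5875, -0.035 ,  0.104 ]), array([ 0.5895, -0.0162,  0.104 ]), array([ 0.5977, -0.027 ,  0.104 ])]
t 4.45 tcp [ 0.5879 -0.0273  0.2207] yaw 1.4671 tilt [ 0.0323 -0.003 ] F [ 0.1  1.4 -0.1] T [ 0.03  0.05 -0.05] open 0.0872 j [-0.182  0.102  1.647  0.003  1.36  -1.65 ]
shift [-0.0433 -0.2716 -0.1191] turn [-0.      0.0325 -0.0004] rows 5.9940757197938925
[[222 221 222 224 200 156 137 125 126 131 171 201 223 226 225 224 223]
 [216 216 188 168 120 108 118 107 107 116 117 125 166 184 210 220 216]
 [129 127 106  69  72  85  85  50  46  64  70  70  69 108 155 160 132]
 [116 113  79  63  63  57  36  30  30  39  57  64  63  84 115 118 117]
 [118 111  69  63  58  37  28  29  28  31  38  57  64  68 109 118 118]
 [119 103  64  55  37  30  29  30
[... 190 characters left out ...]
 76  34  31  38  49  57  59  52  42  31  30  71 114 118 115]
 [116 116  95  35  35  43  50  58  59  53  45  37  33  90 117 116 114]
 [116 116 102  39  40  49  58  60  60  59  51  42  31  85 113 112 113]
 [115 116 106  62  47  57  61  59  59  61  59  50  44  92 112 114 115]
 [113 115 116 107  69  54  60  60  59  61  58  55  91 113 115 115 114]
 [114 116 115 115 108  69  54  59  59  58  59  97 114 114 114 114 112]
 [114 115 115 113 113 105  73  57  58  67 103 115 114 114 113 113 111]
 [114 112 113 113 112 114 108  78  74 105 113 113 112 112 112 112 111]
 [112 114 113 112 114 113 113 109 108 113 112 112 111 111 112 111 111]
 [114 113 112 113 113 112 113 112 113 111 111 110 111 111 111 111 112]]
```

Emit:
play_rows(
  series=[
    {"wx": 0, "wy": 0.016, "wz": 0, "dx": -0.005, "dy": -0.044, "dz": -0.0165, "grip": -1},
    {"wx": 0, "wy": 0.016, "wz": 0, "dx": -0.004, "dy": -0.044, "dz": -0.0165, "grip": -1},
    {"wx": 0, "wy": 0, "wz": 0, "dx": -0.004, "dy": -0.044, "dz": -0.0165, "grip": -1},
    {"wx": 0, "wy": 0, "wz": 0, "dx": -0.004, "dy": -0.044, "dz": -0.0165, "grip": -1},
    {"wx": 0, "wy": 0, "wz": 0, "dx": -0.004, "dy": -0.044, "dz": -0.0165, "grip": -1},
    {"wx": 0, "wy": 0, "wz": 0, "dx": -0.004, "dy": -0.044, "dz": -0.0165, "grip": -1},
    {"wx": 0, "wy": 0, "wz": 0, "dx": 0, "dy": 0, "dz": 0, "grip": -1},
    {"wx": 0, "wy": 0, "wz": 0, "dx": 0, "dy": 0, "dz": 0, "grip": -1},
  ],
)

```text
time: 5.25
eef_pos: [0.4554, -0.2835, 0.2527]
eef_rot: [0.709, 0.034, 0.704, -0.036]
wrist_force: [-0.0, 0.0, -0.6]
opening: 0.0872
```

Run:
```python
from h import *
state()
im=marks("wrist",["paddle_mid","paddle_head"]); pickle.dump(im,open("w5.pkl","wb"))
m=spotter.silhouettes("wrist","paddle_mid"); print([(d["confidence"],d["mask"].sum(),np.argwhere(d["mask"]).mean(0)) for d in m]); pickle.dump(m,open("w5m.pkl","wb"))
c=pix(im,[.466,-.298,.08],"wrist"); print(c); crop(im,c,75,"w5c",4)
```

```text
t 5.25 tcp [ 0.4554 -0.2835  0.2527] yaw 1.4715 tilt [ 0.0065 -0.0036] F [-0.   0.  -0.6] T [0.01 0.02 0.04] open 0.0872 j [-7.050e-01 -2.300e-02  1.715e+00  1.000e-03  1.442e+00 -2.177e+00]
wrist paddle_mid 0.98 [ 0.4646 -0.2998  0.0462] [271.9 190.7]
wrist paddle_mid 0.56 [ 0.6513 -0.2693  0.003 ] [306.6 301.7]
wrist paddle_head 0.71 [ 0.4652 -0.3037  0.0822] [267.2 199.3]
[(0.57, np.int64(1269), array([190.14736013, 270.94720252]))]
[272.5 199. ]
```

View pics/w5c.png

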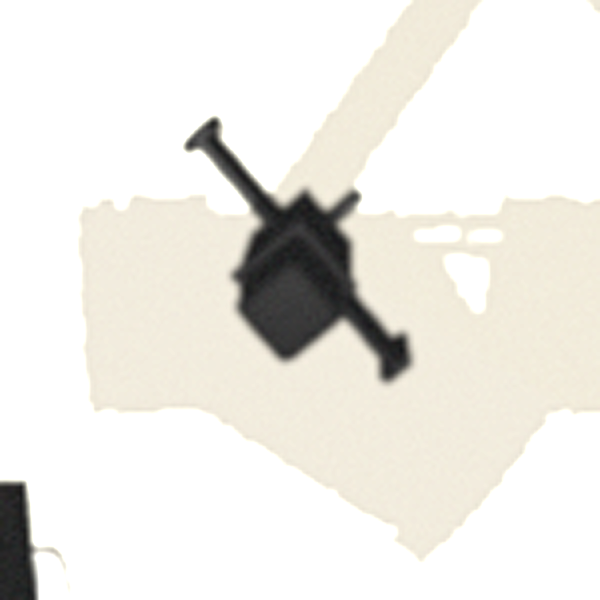

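The crop shows the vane ends at (205,128) and (398,352), and the head's top corners at left (240,307), bottom (287,358) and right (341,310).

Run:
```python
from h import *
im=pickle.load(open("w5.pkl","rb")); c=pix(im,[.466,-.298,.08],"wrist").astype(int)-75
f=lambda u:(np.array(u)+.5)/4-.5+c
a,b=[atz(im,f(u),.030,"wrist") for u in [(205,128),(398,352)]]; d=b-a
print(a.round(4),b.round(4),"mid",((a+b)/2).round(4),"len",np.linalg.norm(d),"yaw",np.arctan2(d[1],d[0]))
l,o,r=[atz(im,f(u),.096,"wrist") for u in [(240,307),(287,358),(341,310)]]
print("centre head",((l+r)/2).round(4),np.linalg.norm(r-l),np.arctan2(*(o-l)[1::-1]),np.linalg.norm(o-l),np.arctan2(*(r-o)[1::-1]),np.linalg.norm(r-o))
# from top camera
t=optics.get_image("top"); g=cv2.cvtColor(t["frame"],cv2.COLOR_BGR2GRAY)[225:272,380:425]
ys,xs=np.where(g<55); P=np.array([atz(t,(x+380,y+225),.03,"top")[:2] for x,y in zip(xs,ys)]); P=P[np.linalg.norm(P-[.465,-.299],axis=1)<.06]
w,v=np.linalg.eigh(np.cov(P.T)); print("top yaw",np.arctan2(v[1,1],v[0,1]),P.mean(0),len(P))
```

```text
[ 0.4217 -0.3252  0.03  ] [ 0.4984 -0.2733  0.03  ] mid [ 0.46   -0.2992  0.03  ] len 0.0926739496999973 yaw 0.595035316481159
centre head [ 0.4634 -0.3006  0.096 ] 0.02635314633254072 0.616262891982234 0.018442114180525996 2.2152214458619746 0.01935136069157347
top yaw 1.5363240073455657 [ 0.45740647 -0.29402145] 1143
```

Run:
```python
from h import *
delta([.4645,-.300,.15],.61)
```

```text
t 5.5 tcp [ 0.4567 -0.2819  0.2519] yaw 1.4761 tilt [ 0.0055 -0.0031] F [ 0.3 -0.1 -0.1] T [-0.01  0.06 -0.07] open 0.087 j [-7.010e-01 -2.100e-02  1.715e+00  1.000e-03  1.441e+00 -2.177e+00]
shift [ 0.102  -0.017   0.0089] turn [ 8.662e-01  6.600e-03 -1.000e-04] rows 5.774502735234773
```

Emit:
play_rows(
  series=[
    {"wx": 0.144, "wy": 0.003, "wz": 0, "dx": 0.017, "dy": -0.017, "dz": 0.009, "grip": -1},
    {"wx": 0.144, "wy": 0.003, "wz": 0, "dx": 0.017, "dy": 0, "dz": 0, "grip": -1},
    {"wx": 0.144, "wy": 0, "wz": 0, "dx": 0.017, "dy": 0, "dz": 0, "grip": -1},
    {"wx": 0.144, "wy": 0, "wz": 0, "dx": 0.017, "dy": 0, "dz": 0, "grip": -1},
    {"wx": 0.144, "wy": 0, "wz": 0, "dx": 0.017, "dy": 0, "dz": 0, "grip": -1},
    {"wx": 0.144, "wy": 0, "wz": 0, "dx": 0.017, "dy": 0, "dz": 0, "grip": -1},
    {"wx": 0, "wy": 0, "wz": 0, "dx": 0, "dy": 0, "dz": 0, "grip": -1},
  ],
)

```text
time: 6.2
eef_pos: [0.4695, -0.2917, 0.1461]
eef_rot: [0.624, 0.332, 0.624, -0.332]
wrist_force: [0.0, 0.1, -0.5]
opening: 0.0866
```

Run:
```python
from h import *
im=marks("wrist",["paddle_mid","paddle_head"]); pickle.dump(im,open("w6.pkl","wb"))
delta([.4645,-.300,.15],.61); delta([.4645,-.300,.087],.61)
```

```text
wrist paddle_mid 0.82 [ 0.467  -0.2987  0.0466] [278.2 211.2]
wrist paddle_mid 0.71 [ 0.4615 -0.3058  0.0784] [266.6 226.4]
wrist paddle_head 0.76 [ 0.463  -0.3033  0.0793] [270.  225.2]
t 6.35 tcp [ 0.4712 -0.2938  0.1498] yaw 0.5978 tilt [ 0.0044 -0.0045] F [-0.3  0.6  0.7] T [-0.06  0.01  0.03] open 0.0871 j [-6.990e-01  1.040e-01  1.781e+00 -1.000e-03  1.250e+00 -1.297e+00]
shift [-0.0002 -0.009   0.0014] turn [-0.0122  0.0062 -0.0011] rows 0.1826086136776626
t 6.35 tcp [ 0.4712 -0.2938  0.1498] yaw 0.5978 tilt [ 0.0044 -0.0045] F [-0.3  0.6  0.7] T [-0.06  0.01  0.03] open 0.0871 j [-6.990e-01  1.040e-01  1.781e+00 -1.000e-03  1.250e+00 -1.297e+00]
shift [ 0.0628 -0.0091  0.001 ] turn [-0.0122  0.0062 -0.0011] rows 1.2693650762956858
```

Emit:
play_rows(
  series=[
    {"wx": -0.012, "wy": 0.006, "wz": -0.001, "dx": 0.015, "dy": -0.009, "dz": 0.002, "grip": -1},
    {"wx": 0, "wy": 0, "wz": 0, "dx": 0.024, "dy": 0, "dz": 0, "grip": -1},
    {"wx": 0, "wy": 0, "wz": 0, "dx": 0.024, "dy": 0, "dz": 0, "grip": -1},
    {"wx": 0, "wy": 0, "wz": 0, "dx": 0, "dy": 0, "dz": 0, "grip": -1},
    {"wx": 0, "wy": 0, "wz": 0, "dx": 0, "dy": 0, "dz": 0, "grip": -1},
  ],
)

```text
time: 6.85
eef_pos: [0.4707, -0.3041, 0.0944]
eef_rot: [0.635, 0.32, 0.625, -0.323]
wrist_force: [0.3, 0.2, 0.3]
opening: 0.087
```

Run:
```python
from h import *
delta([.464,-.301,.087],.61)
im=snap("wrist","w7"); crop(im,pix(im,[.464,-.301,.08],"wrist"),70,"w7c",4)
```

```text
t 6.85 tcp [ 0.4707 -0.3041  0.0944] yaw 0.6262 tilt [ 0.0111 -0.0098] F [0.3 0.2 0.3] T [-0.04  0.04 -0.01] open 0.087 j [-0.714  0.173  1.817 -0.     1.137 -1.34 ]
shift [ 0.0073 -0.0036 -0.0066] turn [ 0.0162  0.0144 -0.0034] rows 0.20964982418444697
```

View pics/w7c.png

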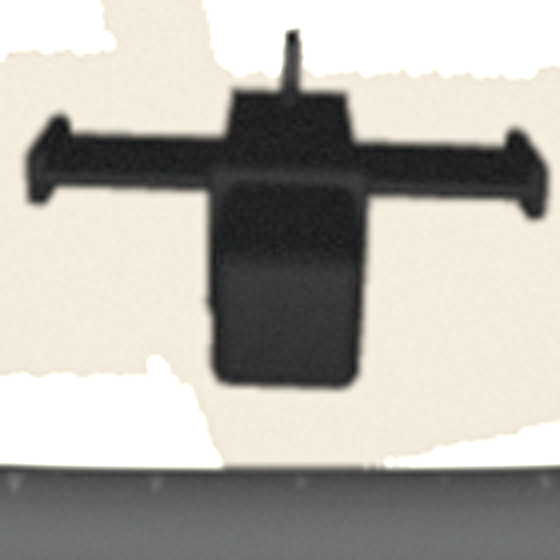

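The crop shows the paddle square to the jaws, tilted about 0.03 rad, with the head's top face spanning columns 215–358 and rows 262–386.

Run:
```python
from h import *
im=pickle.load(open("w7.pkl","rb")); c=pix(im,[.464,-.301,.08],"wrist").astype(int)-70
print(atz(im,(np.array([286.5,324])+.5)/4-.5+c,.096,"wrist").round(4),atz(im,(np.array([286.5,386])+.5)/4-.5+c,.096,"wrist").round(4),atz(im,(np.array([286.5,262])+.5)/4-.5+c,.096,"wrist").round(4))
a,b=[atz(im,(np.array(u)+.5)/4-.5+c,.03,"wrist") for u in [(30,155),(545,173)]]; print(np.arctan2(*(b-a)[1::-1]),np.linalg.norm(b-a),(a+b)/2)
delta([.464,-.301,.087],.60)
```

```text
[ 0.4647 -0.3005  0.096 ] [ 0.4704 -0.3084  0.096 ] [ 0.4592 -0.293   0.096 ]
0.5883969487113094 0.09780226149391127 [ 0.46240572 -0.29717869  0.03      ]
t 6.9 tcp [ 0.4706 -0.3041  0.0944] yaw 0.6259 tilt [ 0.0111 -0.0097] F [0.2 0.1 0.4] T [-0.08 -0.01 -0.06] open 0.0872 j [-0.714  0.173  1.818 -0.     1.137 -1.34 ]
shift [ 0.0073 -0.0036 -0.0065] turn [ 0.0259  0.0143 -0.0035] rows 0.20822443872309312
```

Emit:
play_rows(
  series=[
    {"wx": 0.026, "wy": 0.014, "wz": -0.003, "dx": 0.005, "dy": -0.003, "dz": -0.006, "grip": -1},
    {"wx": 0, "wy": 0, "wz": 0, "dx": 0.002, "dy": 0, "dz": 0, "grip": -1},
    {"wx": 0, "wy": 0, "wz": 0, "dx": 0, "dy": 0, "dz": 0, "grip": -1},
  ],
)

```text
time: 7.2
eef_pos: [0.4661, -0.3022, 0.0907]
eef_rot: [0.627, 0.33, 0.624, -0.33]
wrist_force: [-0.4, -0.8, -0.0]
opening: 0.087
```

Run:
```python
from h import *
delta([.4645,-.3005,.087],.60)
```

```text
t 7.2 tcp [ 0.4661 -0.3022  0.0907] yaw 0.5991 tilt [ 0.0039 -0.0028] F [-0.4 -0.8 -0. ] T [-0.02  0.04 -0.03] open 0.087 j [-0.717  0.174  1.823  0.     1.139 -1.317]
shift [ 0.0037 -0.0004 -0.0023] turn [-0.0009  0.0045 -0.0016] rows 0.08788749672213098
```

Emit:
play_rows(
  series=[
    {"wx": 0, "wy": 0.004, "wz": -0.0016, "dx": 0.004, "dy": 0, "dz": -0.003, "grip": -1},
    {"wx": 0, "wy": 0, "wz": 0, "dx": 0.001, "dy": 0, "dz": 0, "grip": 1},
    {"wx": 0, "wy": 0, "wz": 0, "dx": 0, "dy": 0, "dz": 0, "grip": 1},
    {"wx": 0, "wy": 0, "wz": 0, "dx": 0, "dy": 0, "dz": 0, "grip": 1},
    {"wx": 0, "wy": 0, "wz": 0, "dx": 0, "dy": 0, "dz": 0, "grip": 1},
    {"wx": 0, "wy": 0, "wz": 0, "dx": 0, "dy": 0, "dz": 0, "grip": 1},
    {"wx": 0, "wy": 0, "wz": 0, "dx": 0, "dy": 0, "dz": 0, "grip": 1},
    {"wx": 0, "wy": 0, "wz": 0, "dx": 0, "dy": 0, "dz": 0, "grip": 1},
  ],
)

```text
time: 8.0
eef_pos: [0.4647, -0.2998, 0.0861]
eef_rot: [0.626, 0.33, 0.625, -0.33]
wrist_force: [-0.2, -0.7, -0.5]
opening: 0.0391
```

Run:
```python
from h import *
delta([.4645,-.3005,.29],.60)
```

```text
t 8.0 tcp [ 0.4647 -0.2998  0.0861] yaw 0.5995 tilt [ 0.0009 -0.001 ] F [-0.2 -0.7 -0.5] T [-0.05  0.01 -0.01] open 0.0391 j [-0.715  0.177  1.829 -0.     1.133 -1.315]
shift [-0.2039 -0.0006  0.0007] turn [-0.0005  0.0013 -0.0002] rows 4.078363983562465
```

Emit:
play_rows(
  series=[
    {"wx": 0, "wy": 0, "wz": 0, "dx": 0, "dy": 0, "dz": 0, "grip": 1},
    {"wx": 0, "wy": 0, "wz": 0, "dx": 0, "dy": 0, "dz": 0, "grip": 1},
    {"wx": 0, "wy": 0, "wz": 0, "dx": 0, "dy": 0, "dz": 0, "grip": 1},
    {"wx": 0, "wy": 0, "wz": 0, "dx": 0, "dy": 0, "dz": 0, "grip": 1},
    {"wx": 0, "wy": 0, "wz": 0, "dx": 0, "dy": 0, "dz": 0, "grip": 1},
    {"wx": 0, "wy": 0, "wz": 0, "dx": -0.02, "dy": 0, "dz": 0, "grip": 1},
    {"wx": 0, "wy": 0, "wz": 0, "dx": -0.04, "dy": 0, "dz": 0, "grip": 1},
    {"wx": 0, "wy": 0, "wz": 0, "dx": -0.04, "dy": 0, "dz": 0, "grip": 1},
    {"wx": 0, "wy": 0, "wz": 0, "dx": -0.04, "dy": 0, "dz": 0, "grip": 1},
    {"wx": 0, "wy": 0, "wz": 0, "dx": -0.04, "dy": 0, "dz": 0, "grip": 1},
    {"wx": 0, "wy": 0, "wz": 0, "dx": 0, "dy": 0, "dz": 0, "grip": 1},
  ],
)

```text
time: 9.1
eef_pos: [0.4621, -0.2978, 0.2683]
eef_rot: [0.622, 0.331, 0.628, -0.33]
wrist_force: [0.7, -0.7, -1.5]
opening: 0.02
```

Run:
```python
from h import *
im=marks("wrist",["paddle_mid","paddle_head"])
delta([.588,-.0253,.29],.669)
```

```text
wrist paddle_mid 0.62 [ 0.4647 -0.3011  0.2293] [286.1 236.5]
wrist paddle_head 0.89 [ 0.4614 -0.3049  0.2599] [278.3 256.4]
t 9.25 tcp [ 0.4593 -0.2954  0.2604] yaw 0.5993 tilt [-0.0159  0.0132] F [-0.   0.6 -2.7] T [-0.03  0.02 -0.01] open 0.0205 j [-0.716  0.021  1.657 -0.     1.484 -1.315]
shift [-0.028   0.2585 -0.151 ] turn [-0.0697 -0.02    0.005 ] rows 6.012539782247656
```

Emit:
play_rows(
  series=[
    {"wx": -0.01, "wy": -0.01, "wz": 0.0025, "dx": -0.008, "dy": 0.025, "dz": -0.015, "grip": 1},
    {"wx": -0.01, "wy": -0.008, "wz": 0.0025, "dx": -0.006, "dy": 0.038, "dz": -0.022, "grip": 1},
    {"wx": -0.01, "wy": 0, "wz": 0, "dx": 0, "dy": 0.038, "dz": -0.022, "grip": 1},
    {"wx": -0.01, "wy": 0, "wz": 0, "dx": 0, "dy": 0.038, "dz": -0.022, "grip": 1},
    {"wx": -0.01, "wy": 0, "wz": 0, "dx": 0, "dy": 0.038, "dz": -0.022, "grip": 1},
    {"wx": -0.01, "wy": 0, "wz": 0, "dx": 0, "dy": 0.038, "dz": -0.022, "grip": 1},
    {"wx": -0.01, "wy": 0, "wz": 0, "dx": 0, "dy": 0.025, "dz": -0.015, "grip": 1},
    {"wx": 0, "wy": 0, "wz": 0, "dx": 0, "dy": 0, "dz": 0, "grip": 1},
    {"wx": 0, "wy": 0, "wz": 0, "dx": 0, "dy": 0, "dz": 0, "grip": 1},
  ],
)

```text
time: 10.15
eef_pos: [0.5638, -0.0289, 0.2495]
eef_rot: [0.622, 0.307, 0.651, -0.31]
wrist_force: [0.7, -0.9, -1.1]
opening: 0.0205
```

Run:
```python
from h import *
delta([.588,-.0253,.275],.669)
im=marks("wrist",["shaft_tip","paddle_mid","paddle_head","processor"])
im=marks("top",["shaft_tip","paddle_mid","paddle_head","processor"])
im=marks("scene",["shaft_tip","paddle_mid","paddle_head","processor"])
state()
```

```text
t 10.15 tcp [ 0.5638 -0.0289  0.2495] yaw 0.6684 tilt [-0.0382  0.0143] F [ 0.7 -0.9 -1.1] T [-0.08 -0.04  0.03] open 0.0205 j [-0.195  0.088  1.609  0.007  1.485 -0.864]
shift [-0.0264  0.0207  0.0112] turn [-0.001  -0.0349  0.0211] rows 0.7075252269430735
wrist shaft_tip 0.67 [ 0.5869 -0.0244  0.1074] [308.8 210.2]
wrist paddle_mid 0.87 [ 0.5631 -0.0287  0.2073] [286.4 230.2]
wrist paddle_head 0.62 [ 0.5583 -0.0338  0.2419] [274.  249.8]
wrist processor 0.74 [ 0.5856 -0.0261 -0.0032] [302.7 189.8]
top processor 0.6 [ 0.5899 -0.027   0.0036] [292.8 200.8]
scene shaft_tip 0.46 [ 0.5927 -0.0227  0.1123] [276.1 201.4]
scene paddle_mid 0.68 [ 0.5655 -0.0294  0.2179] [288.  170.9]
scene paddle_head 0.84 [ 0.5703 -0.0289  0.2468] [286.  160.2]
scene paddle_head 0.67 [0.6138 0.3381 0.0033] [176.2 341.8]
scene paddle_head 0.32 [0.4249 0.3273 0.02  ] [254.2 381.4]
t 10.9 tcp [ 0.565  -0.0297  0.2522] yaw 0.6666 tilt [-0.0336  0.014 ] F [-0.5  0.3 -1.1] T [-0.03 -0.05  0.03] open 0.0204 j [-0.196  0.085  1.606  0.007  1.486 -0.863]
```

Run:
```python
from h import *
delta([.588,-.0249,.240],.669)
```

```text
t 10.9 tcp [ 0.565  -0.0297  0.2522] yaw 0.6666 tilt [-0.0336  0.014 ] F [-0.5  0.3 -1.1] T [-0.03 -0.05  0.03] open 0.0204 j [-0.196  0.085  1.606  0.007  1.486 -0.863]
shift [0.0115 0.0213 0.0109] turn [-0.0027 -0.0318  0.0177] rows 0.5301734500997859
```

Emit:
play_rows(
  series=[
    {"wx": -0.0027, "wy": -0.03, "wz": 0.017, "dx": 0, "dy": 0.0213, "dz": 0.0109, "grip": 1},
    {"wx": 0, "wy": 0, "wz": 0, "dx": 0, "dy": 0, "dz": 0, "grip": 1},
  ],
)

```text
time: 11.1
eef_pos: [0.589, -0.0251, 0.2517]
eef_rot: [0.636, 0.308, 0.637, -0.308]
wrist_force: [1.5, 0.0, -0.8]
opening: 0.0205
```

Run:
```python
from h import *
delta([.588,-.0249,.240],.669)
```

```text
t 11.1 tcp [ 0.589  -0.0251  0.2517] yaw 0.6687 tilt [-0.0003  0.0004] F [ 1.5  0.  -0.8] T [-0.03  0.01 -0.05] open 0.0205 j [-0.177  0.114  1.576  0.     1.452 -0.845]
shift [ 0.0117 -0.0006 -0.0008] turn [-0.0003 -0.0006 -0.    ] rows 0.23465515162284922
```

Emit:
play_rows(
  series=[
    {"wx": 0, "wy": 0, "wz": 0, "dx": 0.015, "dy": 0, "dz": 0, "grip": 1},
    {"wx": 0, "wy": 0, "wz": 0, "dx": 0.015, "dy": 0, "dz": 0, "grip": 1},
    {"wx": 0, "wy": 0, "wz": 0, "dx": 0.01, "dy": 0, "dz": 0, "grip": 1},
    {"wx": 0, "wy": 0, "wz": 0, "dx": 0, "dy": 0, "dz": 0, "grip": 1},
  ],
)

```text
time: 11.5
eef_pos: [0.5869, -0.025, 0.2067]
eef_rot: [0.635, 0.308, 0.638, -0.309]
wrist_force: [-0.5, 0.5, -1.1]
opening: 0.0205
```

Run:
```python
from h import *
delta([.588,-.0249,.19],.669)
im=marks("wrist",["shaft_tip","paddle_mid","processor"]); crop(im,pix(im,[.588,-.025,.14],"wrist"),75,"w8c",5)
```

```text
t 11.5 tcp [ 0.5869 -0.025   0.2067] yaw 0.6691 tilt [-0.0048  0.001 ] F [-0.5  0.5 -1.1] T [-0.01  0.01  0.02] open 0.0205 j [-0.177  0.14   1.631  0.     1.375 -0.846]
shift [0.0167 0.001  0.0006] turn [ 0.0001 -0.0037  0.0031] rows 0.33408441284485213
wrist shaft_tip 0.56 [ 0.5883 -0.0239  0.107 ] [287.6 206.8]
wrist paddle_mid 0.84 [ 0.5873 -0.0265  0.1686] [285.  233.2]
wrist processor 0.9 [ 0.5885 -0.0279 -0.0032] [284.7 184.5]
wrist processor 0.27 [ 0.7543  0.2368 -0.0012] [502.8 113.1]
```

View pics/w8c.png

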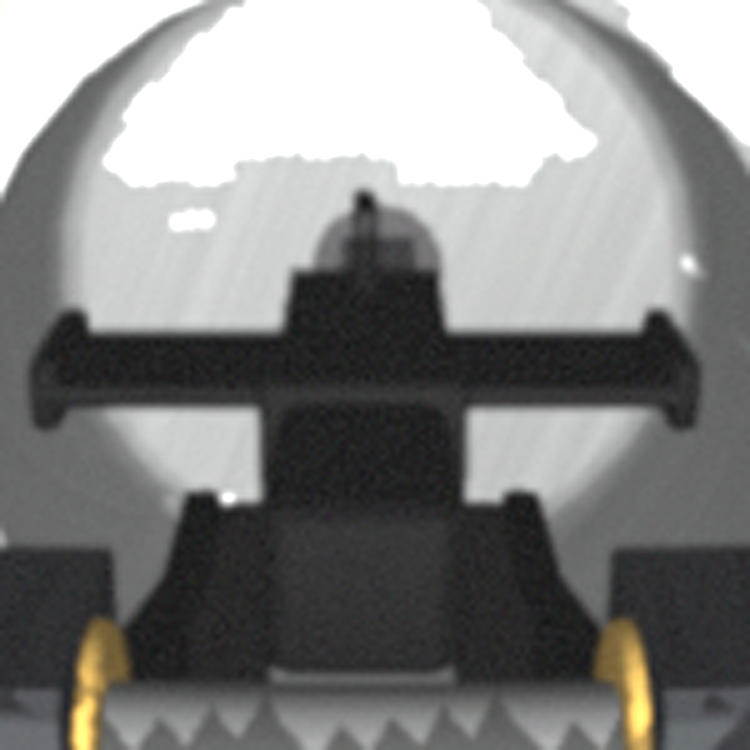

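The crop shows the shaft foot and boss at column ~379, just behind the hub, which is centred at column ~366. The flats look parallel, so I compute the lateral offset.

Run:
```python
from h import *
im=optics.get_image("wrist"); c=pix(im,[.588,-.025,.14],"wrist").astype(int)-75
s=state(); M=rot(s["eef_rot"]).as_matrix()
f=lambda u:(np.array(u)+.5)/5-.5+c
for n,u,z in [("shaft L",(346,245),.066),("shaft R",(413,245),.066),("boss L",(315,255),.066),("boss R",(441,255),.066),("hub L",(292,275),.175),("hub R",(438,275),.175),("head L",(272,510),.212),("head R",(452,510),.212),("collar L",(262,400),.18),("collar R",(465,400),.18),("vane L",(35,370),.145),("vane R",(697,370),.145)]:
    p=atz(im,f(u),z,"wrist"); print(n,(M.T@(p-s["eef_pos"])).round(4))
for n in ["shaft_tip"]:
    p=np.array([.588,-.0249,.11]); print(M.T@(p-s["eef_pos"]))
```

```text
t 11.75 tcp [ 0.5892 -0.0253  0.2105] yaw 0.6691 tilt [ 0.0013 -0.0001] F [ 0.6 -0.5 -1.3] T [-0.02 -0.01  0.01] open 0.0203 j [-0.177  0.138  1.627  0.     1.376 -0.846]
shaft L [ 0.1445 -0.0073 -0.006 ]
shaft R [ 0.1445  0.006  -0.006 ]
boss L [ 0.1445 -0.0134 -0.004 ]
boss R [ 0.1445  0.0116 -0.004 ]
hub L [ 0.0355 -0.0124 -0.0265]
hub R [ 0.0355  0.0066 -0.0265]
head L [-0.0015 -0.0131 -0.0085]
head R [-0.0015  0.007  -0.0085]
collar L [ 0.0305 -0.0163 -0.011 ]
collar R [ 0.0305  0.0101 -0.011 ]
vane L [ 0.0654 -0.0539 -0.0043]
vane R [ 0.0655  0.0479 -0.0043]
[ 0.10050362 -0.00075961 -0.00115229]
```

Emit:
play_rows(
  series=[
    {"wx": 0, "wy": 0, "wz": 0, "dx": 0.012, "dy": 0.0007, "dz": 0, "grip": 1},
    {"wx": 0, "wy": 0, "wz": 0, "dx": 0.008, "dy": 0, "dz": 0, "grip": 1},
    {"wx": 0, "wy": 0, "wz": 0, "dx": 0.006, "dy": 0, "dz": 0, "grip": 1},
    {"wx": 0, "wy": 0, "wz": 0, "dx": 0.005, "dy": 0, "dz": 0, "grip": 1},
  ],
)

```text
time: 12.15
eef_pos: [0.591, -0.0252, 0.1793]
eef_rot: [0.638, 0.309, 0.635, -0.308]
wrist_force: [-0.6, 0.9, -0.5]
opening: 0.0201
```

Run:
```python
from h import *
delta([.589,-.0245,.152],.669)
```

```text
t 12.15 tcp [ 0.591  -0.0252  0.1793] yaw 0.6691 tilt [ 0.005  -0.0009] F [-0.6  0.9 -0.5] T [-0.04  0.09 -0.01] open 0.0201 j [-0.176  0.163  1.658  0.     1.315 -0.845]
shift [ 0.0273 -0.0013 -0.0019] turn [ 0.0001  0.0038 -0.0034] rows 0.5481782997278064
```

Emit:
play_rows(
  series=[
    {"wx": 0, "wy": 0.004, "wz": -0.003, "dx": 0.006, "dy": -0.0007, "dz": -0.001, "grip": 1},
    {"wx": 0, "wy": 0, "wz": 0, "dx": 0.006, "dy": 0, "dz": 0, "grip": 1},
    {"wx": 0, "wy": 0, "wz": 0, "dx": 0.005, "dy": 0, "dz": 0, "grip": 1},
    {"wx": 0, "wy": 0, "wz": 0, "dx": 0.004, "dy": 0, "dz": 0, "grip": 1},
  ],
)

```text
time: 12.55
eef_pos: [0.5894, -0.0246, 0.1555]
eef_rot: [0.636, 0.308, 0.637, -0.308]
wrist_force: [0.4, -0.0, -1.3]
opening: 0.0199
```

Run:
```python
from h import *
delta([.589,-.0245,.152],.669)
```

```text
t 12.55 tcp [ 0.5894 -0.0246  0.1555] yaw 0.6691 tilt [-0.0013  0.0009] F [ 0.4 -0.  -1.3] T [-0.07 -0.02  0.  ] open 0.0199 j [-1.760e-01  1.860e-01  1.679e+00  1.000e-03  1.279e+00 -8.450e-01]
shift [ 0.0036 -0.0003 -0.0004] turn [ 0.0001 -0.0015  0.0005] rows 0.07158632913316886
```

Emit:
play_rows(
  series=[
    {"wx": 0, "wy": 0, "wz": 0, "dx": 0.003, "dy": 0, "dz": 0, "grip": 1},
    {"wx": 0, "wy": 0, "wz": 0, "dx": 0.002, "dy": 0, "dz": 0, "grip": 1},
    {"wx": 0, "wy": 0, "wz": 0, "dx": 0.0015, "dy": 0, "dz": 0, "grip": 1},
  ],
)

```text
time: 12.85
eef_pos: [0.5911, -0.0248, 0.1521]
eef_rot: [0.637, 0.308, 0.636, -0.308]
wrist_force: [-3.7, -0.9, 6.4]
opening: 0.0203
```

Run:
```python
from h import *
delta([.589,-.0245,.152],.669)
im=marks("wrist",["paddle_mid","paddle_head"])
```

```text
t 12.85 tcp [ 0.5911 -0.0248  0.1521] yaw 0.6693 tilt [0.0025 0.0001] F [-3.7 -0.9  6.4] T [-0.23  0.72 -0.03] open 0.0203 j [-1.760e-01  1.900e-01  1.681e+00  1.000e-03  1.268e+00 -8.450e-01]
shift [ 0.0001 -0.0014 -0.0016] turn [ 0.0003  0.0015 -0.0021] rows 0.04244378876944688
wrist paddle_head 0.97 [ 0.5882 -0.0317  0.144 ] [275.1 253.8]
```

Contact force and height (0.152) say the paddle is on the bowl floor. I release with a part opening and rise.

Emit:
play_rows(
  series=[
    {"wx": 0, "wy": 0, "wz": 0, "dx": -0.0005, "dy": -0.001, "dz": -0.001, "grip": -0.1},
    {"wx": 0, "wy": 0, "wz": 0, "dx": 0, "dy": 0, "dz": 0, "grip": -0.1},
    {"wx": 0, "wy": 0, "wz": 0, "dx": 0, "dy": 0, "dz": 0, "grip": -0.1},
    {"wx": 0, "wy": 0, "wz": 0, "dx": 0, "dy": 0, "dz": 0, "grip": -0.1},
    {"wx": 0, "wy": 0, "wz": 0, "dx": -0.02, "dy": 0, "dz": 0, "grip": -0.1},
    {"wx": 0, "wy": 0, "wz": 0, "dx": -0.03, "dy": 0, "dz": 0, "grip": -0.1},
    {"wx": 0, "wy": 0, "wz": 0, "dx": -0.03, "dy": 0, "dz": 0, "grip": -1},
    {"wx": 0, "wy": 0, "wz": 0, "dx": 0, "dy": 0, "dz": 0, "grip": -1},
  ],
)

```text
time: 13.8
eef_pos: [0.5891, -0.0246, 0.2343]
eef_rot: [0.637, 0.308, 0.636, -0.308]
wrist_force: [0.6, -0.7, 0.4]
opening: 0.0568
```

Run:
```python
from h import *
im=marks("wrist",["paddle_mid","paddle_head","processor"]); crop(im,pix(im,[.589,-.0245,.14],"wrist"),100,"w9c",4)
marks("top",["paddle_mid","paddle_head"]); marks("scene",["paddle_mid","paddle_head"])
delta([.42,.31,.23],.669)
```

```text
wrist paddle_mid 0.96 [ 0.5922 -0.0228  0.113 ] [288.7 200.5]
wrist paddle_head 0.95 [ 0.5892 -0.0298  0.1476] [281.4 215.4]
wrist processor 0.61 [ 0.5882 -0.0274 -0.0054] [282.4 177.8]
top paddle_mid 0.26 [ 0.6537 -0.2678  0.0046] [384.8 175.1]
scene paddle_mid 0.6 [ 0.5942 -0.026   0.1118] [276.3 200.4]
scene paddle_mid 0.44 [ 0.5931 -0.0262  0.0013] [277.2 230.5]
scene paddle_head 0.83 [ 0.5918 -0.0218  0.1474] [276.  191.3]
t 14.3 tcp [ 0.5862 -0.0242  0.2285] yaw 0.6692 tilt [-0.0076  0.0019] F [0.6 0.2 0.1] T [-0.01 -0.03 -0.04] open 0.0859 j [-1.760e-01  1.260e-01  1.605e+00  1.000e-03  1.418e+00 -8.450e-01]
shift [ 0.0004  0.077  -0.3652] turn [ 0.0002 -0.0062  0.0048] rows 7.464481669146827
```

View pics/w9c.png

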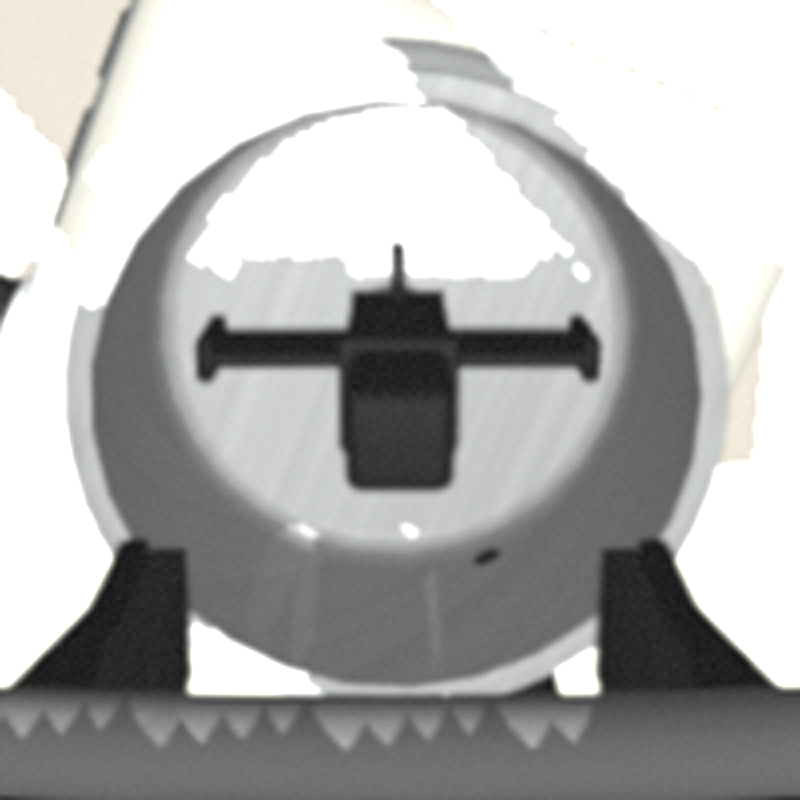

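The paddle stands upright and home on the shaft, central in the bowl at (400,380) in the crop. Next are the lids.

Emit:
play_rows(
  series=[
    {"wx": 0, "wy": -0.006, "wz": 0.004, "dx": -0.005, "dy": 0.007, "dz": -0.03, "grip": -1},
    {"wx": 0, "wy": 0, "wz": 0, "dx": 0, "dy": 0.01, "dz": -0.047, "grip": -1},
    {"wx": 0, "wy": 0, "wz": 0, "dx": 0, "dy": 0.01, "dz": -0.047, "grip": -1},
    {"wx": 0, "wy": 0, "wz": 0, "dx": 0, "dy": 0.01, "dz": -0.047, "grip": -1},
    {"wx": 0, "wy": 0, "wz": 0, "dx": 0, "dy": 0.01, "dz": -0.047, "grip": -1},
    {"wx": 0, "wy": 0, "wz": 0, "dx": 0, "dy": 0.01, "dz": -0.047, "grip": -1},
    {"wx": 0, "wy": 0, "wz": 0, "dx": 0, "dy": 0.01, "dz": -0.047, "grip": -1},
    {"wx": 0, "wy": 0, "wz": 0, "dx": 0, "dy": 0.01, "dz": -0.047, "grip": -1},
    {"wx": 0, "wy": 0, "wz": 0, "dx": 0, "dy": 0, "dz": 0, "grip": -1},
    {"wx": 0, "wy": 0, "wz": 0, "dx": 0, "dy": 0, "dz": 0, "grip": -1},
  ],
)

```text
time: 15.3
eef_pos: [0.4179, 0.3161, 0.2317]
eef_rot: [0.636, 0.309, 0.636, -0.309]
wrist_force: [-0.3, 0.4, -0.0]
opening: 0.0868
```

Run:
```python
from h import *
state(); im=marks("wrist",["inner_lid_mid","lid_collar","outer_lid_mid"]); pickle.dump(im,open("w10.pkl","wb")); crop(im,pix(im,[.42,.325,.03],"wrist"),100,"w10c",4)
marks("top",["inner_lid_mid","lid_collar","outer_lid_mid"])
delta([.42,.326,.12],.669)
```

```text
t 15.3 tcp [0.4179 0.3161 0.2317] yaw 0.6661 tilt [-0.0006  0.0004] F [-0.3  0.4 -0. ] T [-0.03 -0.02  0.04] open 0.0868 j [ 4.970e-01 -3.400e-02  1.766e+00  1.000e-03  1.410e+00 -1.700e-01]
wrist outer_lid_mid 0.87 [0.4186 0.3267 0.0508] [291.2 179.5]
wrist outer_lid_mid 0.74 [0.4274 0.162  0.0151] [219.6 273.5]
top inner_lid_mid 0.63 [0.4169 0.3287 0.0251] [153.7 270.4]
top lid_collar 0.86 [0.4179 0.3263 0.0252] [154.7 270. ]
top outer_lid_mid 0.94 [0.4235 0.1643 0.0109] [219.2 266.5]
top outer_lid_mid 0.73 [0.4125 0.3243 0.0515] [152.9 273. ]
t 15.7 tcp [0.4192 0.3145 0.2318] yaw 0.6613 tilt [-0.0007  0.0009] F [ 0.5  0.4 -0. ] T [0.02 0.06 0.03] open 0.0867 j [ 4.920e-01 -3.400e-02  1.766e+00  1.000e-03  1.410e+00 -1.690e-01]
shift [ 0.1118  0.0077 -0.0085] turn [-0.0077 -0.0011 -0.    ] rows 2.2481164685807107
```

View pics/w10c.png

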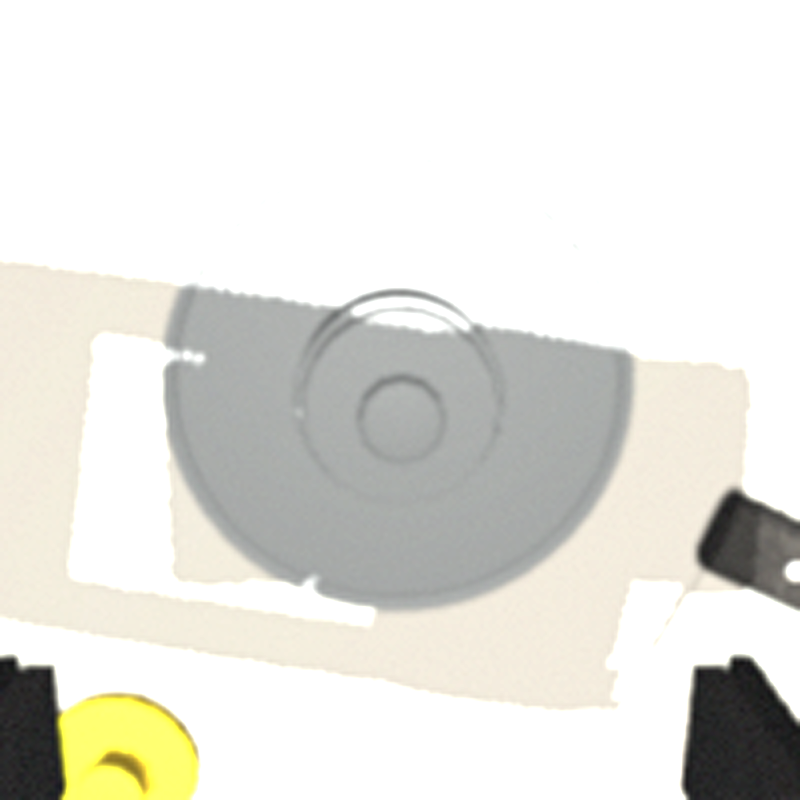

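The grey lids are at centre, with the knob top at (402,420), the cap rim around it, and the flange edges at columns 165 and 633. The yellow look-alike is at lower left (110,760) and is not meant. I compute the centre from the knob and the flange.

Run:
```python
from h import *
im=pickle.load(open("w10.pkl","rb")); c=pix(im,[.42,.325,.03],"wrist").astype(int)-100
f=lambda u:(np.array(u)+.5)/4-.5+c
print("knob",atz(im,f((402,420)),.067,"wrist").round(4),"cap",atz(im,f((403,403)),.049,"wrist").round(4))
P=np.array([atz(im,f(u),.010,"wrist")[:2] for u in [(165,400),(177,300),(633,400),(400,608),(240,540),(560,545)]])
from scipy.optimize import least_squares
print("flange",least_squares(lambda v:np.hypot(*(P-v[:2]).T)-v[2],[.42,.325,.07]).x.round(4))
```

```text
knob [0.4175 0.3257 0.067 ] cap [0.4173 0.3269 0.049 ]
flange [0.418  0.3265 0.0727]
```

Emit:
play_rows(
  series=[
    {"wx": -0.004, "wy": -0.001, "wz": 0, "dx": 0.037, "dy": 0.005, "dz": -0.009, "grip": -1},
    {"wx": 0, "wy": 0, "wz": 0, "dx": 0.037, "dy": 0, "dz": 0, "grip": -1},
    {"wx": 0, "wy": 0, "wz": 0, "dx": 0.037, "dy": 0, "dz": 0, "grip": -1},
    {"wx": 0, "wy": 0, "wz": 0, "dx": 0, "dy": 0, "dz": 0, "grip": -1},
    {"wx": 0, "wy": 0, "wz": 0, "dx": 0, "dy": 0, "dz": 0, "grip": -1},
  ],
)

```text
time: 16.2
eef_pos: [0.422, 0.3236, 0.1212]
eef_rot: [0.636, 0.313, 0.634, -0.309]
wrist_force: [0.2, -0.3, -0.1]
opening: 0.0871
```

Run:
```python
from h import *
delta([.4178,.3263,.08],.669)
```

```text
t 16.2 tcp [0.422  0.3236 0.1212] yaw 0.6595 tilt [0.0057 0.003 ] F [ 0.2 -0.3 -0.1] T [-0.01  0.07  0.05] open 0.0871 j [ 0.506  0.08   1.865 -0.     1.19  -0.154]
shift [ 0.0412 -0.0019 -0.0048] turn [-0.0095  0.0011 -0.0063] rows 0.8301386446433374
```

Emit:
play_rows(
  series=[
    {"wx": -0.009, "wy": 0.001, "wz": -0.006, "dx": 0.01, "dy": -0.002, "dz": -0.005, "grip": -1},
    {"wx": 0, "wy": 0, "wz": 0, "dx": 0.02, "dy": 0, "dz": 0, "grip": -1},
    {"wx": 0, "wy": 0, "wz": 0, "dx": 0.015, "dy": 0, "dz": 0, "grip": -1},
    {"wx": 0, "wy": 0, "wz": 0, "dx": 0, "dy": 0, "dz": 0, "grip": -1},
  ],
)

```text
time: 16.6
eef_pos: [0.4215, 0.3288, 0.0811]
eef_rot: [0.638, 0.311, 0.634, -0.305]
wrist_force: [-0.2, -0.6, -0.7]
opening: 0.0868
```

Run:
```python
from h import *
delta([.4178,.3263,.036],.669)
```

```text
t 16.6 tcp [0.4215 0.3288 0.0811] yaw 0.6687 tilt [0.0088 0.0053] F [-0.2 -0.6 -0.7] T [-0.03  0.02 -0.  ] open 0.0868 j [ 0.515  0.135  1.888  0.     1.108 -0.154]
shift [ 0.045  -0.0049 -0.0004] turn [-0.0003  0.0013 -0.0102] rows 0.9060598205845952
```

Emit:
play_rows(
  series=[
    {"wx": 0, "wy": 0.001, "wz": -0.01, "dx": 0.01, "dy": -0.005, "dz": 0, "grip": -1},
    {"wx": 0, "wy": 0, "wz": 0, "dx": 0.012, "dy": 0, "dz": 0, "grip": -1},
    {"wx": 0, "wy": 0, "wz": 0, "dx": 0.012, "dy": 0, "dz": 0, "grip": -1},
    {"wx": 0, "wy": 0, "wz": 0, "dx": 0, "dy": 0, "dz": 0, "grip": -1},
  ],
)

```text
time: 17.0
eef_pos: [0.4188, 0.3266, 0.0467]
eef_rot: [0.637, 0.309, 0.636, -0.307]
wrist_force: [-0.1, 0.1, 0.3]
opening: 0.0869
```

Run:
```python
from h import *
delta([.4178,.3263,.036],.669)
```

```text
t 17.0 tcp [0.4188 0.3266 0.0467] yaw 0.669 tilt [0.0028 0.0013] F [-0.1  0.1  0.3] T [ 0.   -0.01  0.02] open 0.0869 j [ 0.514  0.183  1.908 -0.     1.047 -0.155]
shift [ 0.0107 -0.001  -0.0004] turn [ 0.      0.0008 -0.003 ] rows 0.21581461725839457
```

Emit:
play_rows(
  series=[
    {"wx": 0, "wy": 0.001, "wz": -0.003, "dx": 0.006, "dy": -0.001, "dz": -0.0005, "grip": -1},
    {"wx": 0, "wy": 0, "wz": 0, "dx": 0.003, "dy": 0, "dz": 0, "grip": -1},
    {"wx": 0, "wy": 0, "wz": 0, "dx": 0, "dy": 0, "dz": 0, "grip": -1},
    {"wx": 0, "wy": 0, "wz": 0, "dx": 0, "dy": 0, "dz": 0, "grip": -1},
  ],
)

```text
time: 17.4
eef_pos: [0.4178, 0.3264, 0.0369]
eef_rot: [0.636, 0.308, 0.637, -0.308]
wrist_force: [-1.2, 0.7, -0.1]
opening: 0.087
```

Run:
```python
from h import *
delta([.4178,.3263,.037],.669)
```

```text
t 17.4 tcp [0.4178 0.3264 0.0369] yaw 0.669 tilt [-0.0006 -0.    ] F [-1.2  0.7 -0.1] T [-0.    0.04  0.04] open 0.087 j [ 0.514  0.199  1.911  0.     1.032 -0.155]
shift [-0.0001 -0.0001  0.0001] turn [ 0.     -0.0004  0.0005] rows 0.003975503712040169
```

Perfectly placed. I close on the collar.

Emit:
play_rows(
  series=[
    {"wx": 0, "wy": 0, "wz": 0, "dx": 0, "dy": 0, "dz": 0, "grip": 1},
    {"wx": 0, "wy": 0, "wz": 0, "dx": 0, "dy": 0, "dz": 0, "grip": 1},
    {"wx": 0, "wy": 0, "wz": 0, "dx": 0, "dy": 0, "dz": 0, "grip": 1},
    {"wx": 0, "wy": 0, "wz": 0, "dx": 0, "dy": 0, "dz": 0, "grip": 1},
    {"wx": 0, "wy": 0, "wz": 0, "dx": 0, "dy": 0, "dz": 0, "grip": 1},
    {"wx": 0, "wy": 0, "wz": 0, "dx": 0, "dy": 0, "dz": 0, "grip": 1},
    {"wx": 0, "wy": 0, "wz": 0, "dx": 0, "dy": 0, "dz": 0, "grip": 1},
  ],
)

```text
time: 18.1
eef_pos: [0.4187, 0.3269, 0.0381]
eef_rot: [0.637, 0.309, 0.636, -0.308]
wrist_force: [0.4, 0.6, -0.5]
opening: 0.0526
```

Run:
```python
from h import *
delta([.4178,.3263,.24],.669)
marks("wrist",["inner_lid_mid","lid_collar","outer_lid_mid"])
```

```text
t 18.1 tcp [0.4187 0.3269 0.0381] yaw 0.6691 tilt [0.0014 0.0011] F [ 0.4  0.6 -0.5] T [-0.07  0.01 -0.01] open 0.0526 j [ 0.514  0.198  1.91   0.     1.032 -0.155]
shift [-2.019e-01 -7.000e-04 -1.000e-04] turn [ 0.0001  0.     -0.0018] rows 4.038112258712947
wrist inner_lid_mid 0.35 [0.4174 0.3301 0.0503] [288.2 257.6]
wrist outer_lid_mid 0.87 [0.4171 0.3298 0.0504] [287.4 257.9]
```

Emit:
play_rows(
  series=[
    {"wx": 0, "wy": 0, "wz": 0, "dx": 0, "dy": 0, "dz": 0, "grip": 1},
    {"wx": 0, "wy": 0, "wz": 0, "dx": 0, "dy": 0, "dz": 0, "grip": 1},
  ],
)

```text
time: 18.5
eef_pos: [0.4187, 0.3269, 0.0381]
eef_rot: [0.637, 0.309, 0.636, -0.308]
wrist_force: [0.8, 0.2, -0.1]
opening: 0.0524
```

Run:
```python
from h import *
state()
im=optics.get_image("wrist"); pickle.dump(im,open("w11.pkl","wb")); c=pix(im,[.418,.3265,.05],"wrist"); print(c)
crop(im,c,80,"w11c",5)
```

```text
t 18.5 tcp [0.4187 0.3269 0.0381] yaw 0.669 tilt [0.0013 0.0011] F [ 0.8  0.2 -0.1] T [-0.07 -0.05  0.01] open 0.0524 j [ 0.514  0.198  1.91   0.     1.032 -0.155]
[284.9 262.8]
```

View pics/w11c.png

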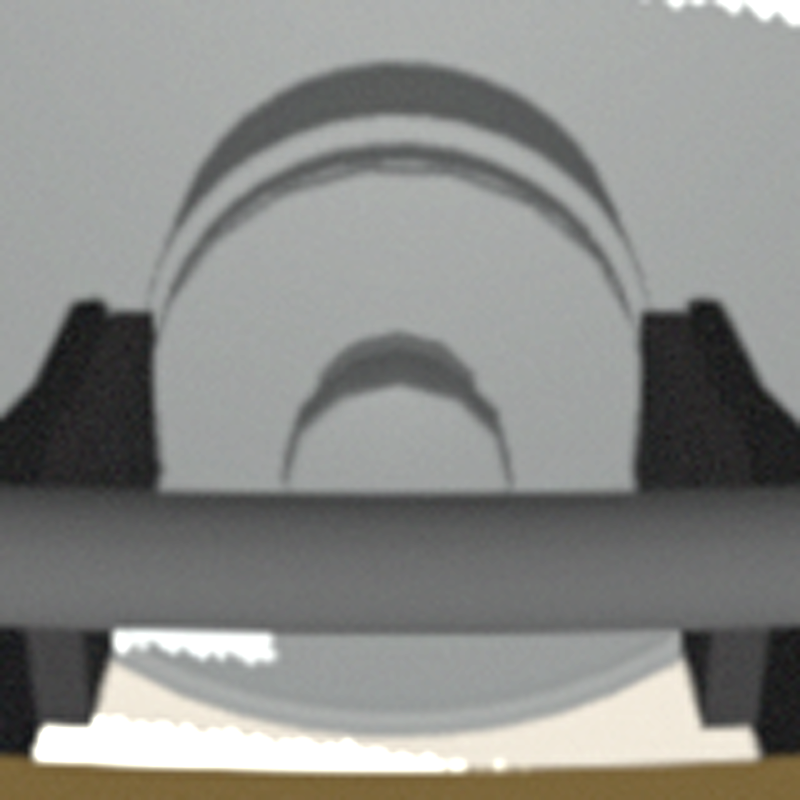

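The crop shows the fingers touching left (155,310–490) and right (640,310–490). The collar's light ring spans 148–652 and the cap 165–635. Whether they hold the collar or the cap is unclear, so I check by projection.

Run:
```python
from h import *
im=pickle.load(open("w11.pkl","rb")); c=pix(im,[.418,.3265,.05],"wrist").astype(int)-80
s=sensors.sense(); M=rot(s["eef_rot"]).as_matrix(); e=np.array(s["eef_pos"])
def cp(tool): return ((pix(im,e+M@np.array(tool),"wrist")-c+.5)*5-.5).round(0)
for g in (.0525,.055,.060):
  for zt in (-.0095,):
    print(g,zt,[(x,cp([x,-g/2,zt]).tolist(),cp([x,g/2,zt]).tolist()) for x in (.022,.015,.005,0,-.01,-.02)])
L=np.array([.4187,.3269,0])  # circles around lid axis
for n,r,z in (("collar top",.03,.037),("collar bottom",.03,.011),("cap bottom",.0275,.0415),("cap top",.0275,.049),("knob top",.011,.067)):
    Q=np.array([((pix(im,[.4187+r*np.cos(t),.3269+r*np.sin(t),z],"wrist")-c+.5)*5-.5) for t in np.linspace(0,6.28,72)])
    print(n,"cols",Q[:,0].min().round(),Q[:,0].max().round(),"rows",Q[:,1].min().round(),Q[:,1].max().round())
```

```text
0.0525 -0.0095 [(0.022, [203.0, 220.0], [620.0, 220.0]), (0.015, [197.0, 239.0], [627.0, 239.0]), (0.005, [187.0, 268.0], [638.0, 268.0]), (0, [181.0, 284.0], [644.0, 284.0]), (-0.01, [170.0, 318.0], [658.0, 318.0]), (-0.02, [157.0, 355.0], [672.0, 355.0])]
0.055 -0.0095 [(0.022, [193.0, 220.0], [630.0, 220.0]), (0.015, [186.0, 239.0], [637.0, 239.0]), (0.005, [175.0, 268.0], [649.0, 268.0]), (0, [170.0, 284.0], [655.0, 284.0]), (-0.01, [158.0, 318.0], [669.0, 317.0]), (-0.02, [144.0, 355.0], [684.0, 354.0])]
0.06 -0.0095 [(0.022, [174.0, 220.0], [649.0, 220.0]), (0.015, [166.0, 239.0], [657.0, 239.0]), (0.005, [154.0, 268.0], [670.0, 268.0]), (0, [149.0, 284.0], [677.0, 283.0]), (-0.01, [135.0, 318.0], [691.0, 317.0]), (-0.02, [120.0, 355.0], [708.0, 354.0])]
collar top cols 154.0 671.0 rows 107.0 579.0
collar bottom cols 182.0 640.0 rows 52.0 480.0
cap bottom cols 170.0 656.0 rows 140.0 581.0
cap top cols 162.0 666.0 rows 161.0 615.0
knob top cols 304.0 528.0 rows 381.0 576.0
```

Run:
```python
from h import *
from scipy.optimize import fsolve
C=np.array([-.1705,-.0014,-.0776]); A=np.array([[.001,.279,-.96],[1,0,.001],[.001,-.96,-.279]])
im=pickle.load(open("w10.pkl","rb")); print(im["cx"],im["cy"])
def px(t):
    p=A.T@(np.array(t)-C); x,y,z=p[0],-p[1],-p[2]; r=np.hypot(x,y); th=np.arctan2(r,z); return np.array([im["cx"]+im["fx"]*x/r*th,im["cy"]+im["fy"]*y/r*th])
def solve(gap,row,g,b=0):
    return fsolve(lambda v:[px([v[0],g/2,v[1]])[0]-px([v[0],-g/2,v[1]])[0]-gap, px([v[0],g/2,v[1]])[1]-row],[.0,-.01])
c10=pix(im,[.42,.325,.03],"wrist").astype(int)-100
i11=pickle.load(open("w11.pkl","rb")); c11=pix(i11,[.418,.3265,.05],"wrist").astype(int)-80
for row in (655,665): print("open",row,solve((690-55)/4,(row+.5)/4-.5+c10[1],.087).round(4))
for g in (.0525,.055,.060): print("closed",g,solve((640-155)/5,(310+.5)/5-.5+c11[1],g).round(4))
print("head w8: known")
for x,z in ((.022,-.0095),(.022,.0),(-.003,-.0095)): print(x,z,px([x,.0435,z])-px([x,-.0435,z]),px([x,0,z]))
```

```text
282.94172665926624 208.8094016675045
open 655 [-0.0083 -0.0119]
open 665 [-0.0088 -0.0106]
closed 0.0525 [-0.0086 -0.0109]
closed 0.055 [-0.0009 -0.0077]
closed 0.06 [ 0.0145 -0.0014]
head w8: known
0.022 -0.0095 [ 1.36618739e+02 -3.31912872e-02] [285.58852456 227.40759591]
0.022 0.0 [ 1.34619872e+02 -5.67300801e-02] [285.56352363 241.44410994]
-0.003 -0.0095 [ 1.53852016e+02 -7.60267986e-02] [285.88933711 242.40794381]
```

The projection says the visible fingertips end ~8 mm *behind* the TCP (consistent with opening 87 and with 52.5). So the pads probably hold the cap's skirt (55 mm) and not the collar. I must not lift. I open and feel downward instead.

Emit:
play_rows(
  series=[
    {"wx": 0, "wy": 0, "wz": 0, "dx": 0, "dy": 0, "dz": 0, "grip": -1},
    {"wx": 0, "wy": 0, "wz": 0, "dx": 0, "dy": 0, "dz": 0, "grip": -1},
    {"wx": 0, "wy": 0, "wz": 0, "dx": 0, "dy": 0, "dz": 0, "grip": -1},
    {"wx": 0, "wy": 0, "wz": 0, "dx": 0, "dy": 0, "dz": 0, "grip": -1},
    {"wx": 0, "wy": 0, "wz": 0, "dx": 0, "dy": 0, "dz": 0, "grip": -1},
    {"wx": 0, "wy": 0, "wz": 0, "dx": 0, "dy": 0, "dz": 0, "grip": -1},
    {"wx": 0, "wy": 0, "wz": 0, "dx": 0.003, "dy": 0, "dz": 0, "grip": -1},
    {"wx": 0, "wy": 0, "wz": 0, "dx": 0.003, "dy": 0, "dz": 0, "grip": -1},
    {"wx": 0, "wy": 0, "wz": 0, "dx": 0.002, "dy": 0, "dz": 0, "grip": -1},
    {"wx": 0, "wy": 0, "wz": 0, "dx": 0, "dy": 0, "dz": 0, "grip": -1},
  ],
)

```text
time: 19.55
eef_pos: [0.4186, 0.3269, 0.0293]
eef_rot: [0.637, 0.309, 0.636, -0.308]
wrist_force: [-0.1, -1.4, 0.3]
opening: 0.087
```

Run:
```python
from h import *
state(); marks("wrist",["outer_lid_mid","lid_collar"]); marks("scene",["outer_lid_mid","lid_collar","inner_lid_mid"])
```

```text
t 19.55 tcp [0.4186 0.3269 0.0293] yaw 0.6689 tilt [0.0012 0.001 ] F [-0.1 -1.4  0.3] T [-0.04 -0.01  0.05] open 0.087 j [ 0.514  0.212  1.913  0.     1.015 -0.155]
wrist outer_lid_mid 0.77 [0.4185 0.3269 0.0516] [286.5 271.6]
scene outer_lid_mid 0.76 [0.4221 0.3261 0.0564] [254.8 374. ]
scene outer_lid_mid 0.51 [0.427  0.1608 0.0137] [296.8 316.4]
scene lid_collar 0.85 [0.4188 0.3255 0.0276] [257.1 380.7]
scene inner_lid_mid 0.9 [0.4234 0.3294 0.0245] [254.1 381.8]
```

There is no contact at TCP 0.029, where the stated tips would be below the flange top. So the real tips stand further back than stated, and the wrist picture was right. I go lower, in small steps.

Emit:
play_rows(
  series=[
    {"wx": 0, "wy": 0, "wz": 0, "dx": 0.004, "dy": 0, "dz": 0, "grip": -1},
    {"wx": 0, "wy": 0, "wz": 0, "dx": 0.004, "dy": 0, "dz": 0, "grip": -1},
    {"wx": 0, "wy": 0, "wz": 0, "dx": 0.004, "dy": 0, "dz": 0, "grip": -1},
    {"wx": 0, "wy": 0, "wz": 0, "dx": 0, "dy": 0, "dz": 0, "grip": -1},
  ],
)

```text
time: 20.3
eef_pos: [0.4191, 0.3271, 0.017]
eef_rot: [0.637, 0.309, 0.636, -0.307]
wrist_force: [0.6, 0.1, -1.3]
opening: 0.0872
```

Run:
```python
from h import *
delta([.4178,.3263,.007],.669); print(arm.nose_length)
im=optics.get_image("wrist"); pickle.dump(im,open("w12.pkl","wb"))
crop(im,pix(im,[.418,.3265,.05],"wrist"),80,"w12c",5)
```

```text
t 20.3 tcp [0.4191 0.3271 0.017 ] yaw 0.669 tilt [0.0024 0.0017] F [ 0.6  0.1 -1.3] T [-0.07  0.01  0.03] open 0.0872 j [ 0.514  0.232  1.917  0.     0.989 -0.155]
shift [ 0.01   -0.0015 -0.0001] turn [-0.      0.0002 -0.0029] rows 0.20163043988915058
0.022
```

View pics/w12c.png

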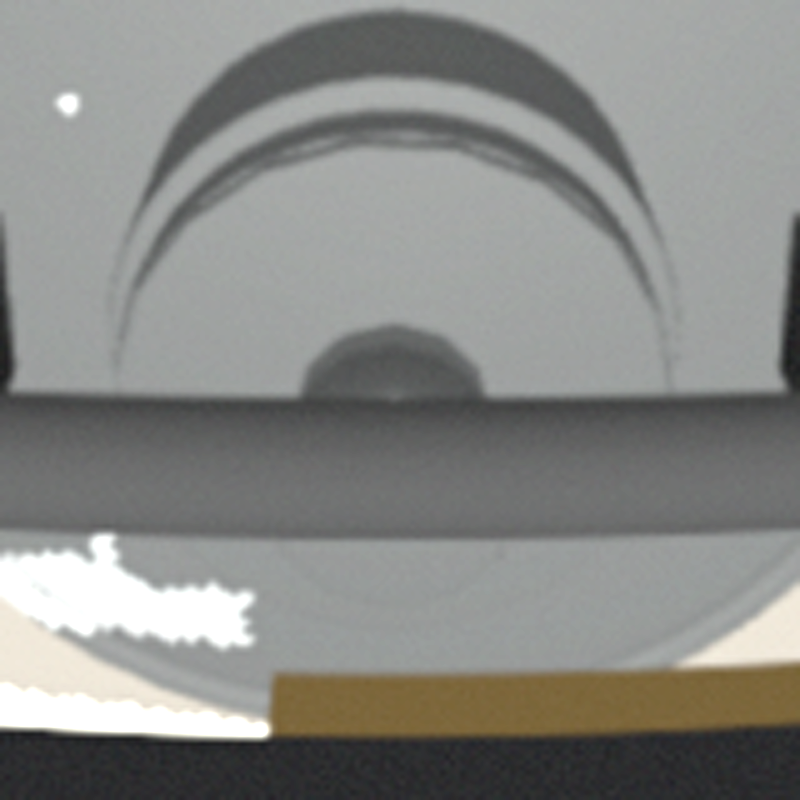

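The fingers straddle the lid (edges at (5,215) and (795,215)), with the collar between them and the tips still above the flange. I descend a little more.

Emit:
play_rows(
  series=[
    {"wx": 0, "wy": 0, "wz": -0.003, "dx": 0.004, "dy": -0.0015, "dz": 0, "grip": -1},
    {"wx": 0, "wy": 0, "wz": 0, "dx": 0.003, "dy": 0, "dz": 0, "grip": -1},
    {"wx": 0, "wy": 0, "wz": 0, "dx": 0.001, "dy": 0, "dz": 0, "grip": -1},
    {"wx": 0, "wy": 0, "wz": 0, "dx": 0, "dy": 0, "dz": 0, "grip": -1},
  ],
)

```text
time: 20.75
eef_pos: [0.4179, 0.3262, 0.0084]
eef_rot: [0.636, 0.308, 0.636, -0.308]
wrist_force: [-0.0, 0.2, -0.4]
opening: 0.0873
```

Run:
```python
from h import *
delta([.4178,.3263,.008],.669)
```

```text
t 20.75 tcp [0.4179 0.3262 0.0084] yaw 0.669 tilt [-0.     -0.0003] F [-0.   0.2 -0.4] T [-0.06  0.03 -0.03] open 0.0873 j [ 0.514  0.246  1.92  -0.     0.976 -0.155]
shift [ 0.0004 -0.     -0.0001] turn [0.     0.0002 0.0002] rows 0.009325966790856326
```

Emit:
play_rows(
  series=[
    {"wx": 0, "wy": 0, "wz": 0, "dx": 0, "dy": 0, "dz": 0, "grip": 1},
    {"wx": 0, "wy": 0, "wz": 0, "dx": 0, "dy": 0, "dz": 0, "grip": 1},
    {"wx": 0, "wy": 0, "wz": 0, "dx": 0, "dy": 0, "dz": 0, "grip": 1},
    {"wx": 0, "wy": 0, "wz": 0, "dx": 0, "dy": 0, "dz": 0, "grip": 1},
    {"wx": 0, "wy": 0, "wz": 0, "dx": 0, "dy": 0, "dz": 0, "grip": 1},
    {"wx": 0, "wy": 0, "wz": 0, "dx": 0, "dy": 0, "dz": 0, "grip": 1},
    {"wx": 0, "wy": 0, "wz": 0, "dx": 0, "dy": 0, "dz": 0, "grip": 1},
  ],
)

```text
time: 21.45
eef_pos: [0.4183, 0.3264, 0.0088]
eef_rot: [0.637, 0.308, 0.636, -0.308]
wrist_force: [0.1, -0.5, -0.4]
opening: 0.0599
```

Run:
```python
from h import *
state(); marks("wrist",["outer_lid_mid","lid_collar"])
```

```text
t 21.45 tcp [0.4183 0.3264 0.0088] yaw 0.669 tilt [0.0007 0.0002] F [ 0.1 -0.5 -0.4] T [-0.05 -0.05  0.02] open 0.0599 j [ 0.514  0.246  1.92  -0.     0.976 -0.155]
wrist outer_lid_mid 0.97 [0.4172 0.326  0.0544] [284.5 294.9]
```

Opening is 59.9 mm, so the fingers hold the 60 mm collar. I lift gently.

Emit:
play_rows(
  series=[
    {"wx": 0, "wy": 0, "wz": 0, "dx": -0.005, "dy": 0, "dz": 0, "grip": 1},
    {"wx": 0, "wy": 0, "wz": 0, "dx": -0.01, "dy": 0, "dz": 0, "grip": 1},
    {"wx": 0, "wy": 0, "wz": 0, "dx": -0.015, "dy": 0, "dz": 0, "grip": 1},
    {"wx": 0, "wy": 0, "wz": 0, "dx": -0.01, "dy": 0, "dz": 0, "grip": 1},
    {"wx": 0, "wy": 0, "wz": 0, "dx": 0, "dy": 0, "dz": 0, "grip": 1},
  ],
)

```text
time: 22.1
eef_pos: [0.4169, 0.3257, 0.0507]
eef_rot: [0.636, 0.307, 0.637, -0.309]
wrist_force: [-0.2, 0.4, -1.8]
opening: 0.0599
```

Run:
```python
from h import *
delta([.4183,.3264,.21],.669); marks("wrist",["outer_lid_mid","lid_collar"]); marks("scene",["outer_lid_mid","lid_collar","inner_lid_mid"])
```

```text
t 22.1 tcp [0.4169 0.3257 0.0507] yaw 0.669 tilt [-0.002  -0.0014] F [-0.2  0.4 -1.8] T [-0.04  0.   -0.01] open 0.0599 j [ 0.514  0.177  1.906 -0.     1.061 -0.155]
shift [-0.1593  0.0011  0.0003] turn [ 0.     -0.0002  0.0024] rows 3.1858253433769765
wrist outer_lid_mid 0.66 [0.4173 0.3278 0.0948] [290.3 291. ]
scene outer_lid_mid 0.87 [0.4231 0.3236 0.0969] [254.1 363.5]
scene outer_lid_mid 0.59 [0.4279 0.1634 0.0148] [295.9 316.9]
scene outer_lid_mid 0.24 [0.4204 0.3227 0.0584] [256.6 372.5]
scene lid_collar 0.88 [0.4161 0.3257 0.0641] [257.5 373.8]
scene inner_lid_mid 0.87 [0.4186 0.3259 0.0634] [256.3 373.4]
```

Emit:
play_rows(
  series=[
    {"wx": 0, "wy": 0, "wz": 0, "dx": -0.01, "dy": 0, "dz": 0, "grip": 1},
    {"wx": 0, "wy": 0, "wz": 0, "dx": -0.018, "dy": 0, "dz": 0, "grip": 1},
    {"wx": 0, "wy": 0, "wz": 0, "dx": -0.02, "dy": 0, "dz": 0, "grip": 1},
    {"wx": 0, "wy": 0, "wz": 0, "dx": -0.02, "dy": 0, "dz": 0, "grip": 1},
    {"wx": 0, "wy": 0, "wz": 0, "dx": -0.02, "dy": 0, "dz": 0, "grip": 1},
    {"wx": 0, "wy": 0, "wz": 0, "dx": -0.02, "dy": 0, "dz": 0, "grip": 1},
    {"wx": 0, "wy": 0, "wz": 0, "dx": -0.02, "dy": 0, "dz": 0, "grip": 1},
    {"wx": 0, "wy": 0, "wz": 0, "dx": -0.014, "dy": 0, "dz": 0, "grip": 1},
    {"wx": 0, "wy": 0, "wz": 0, "dx": -0.007, "dy": 0, "dz": 0, "grip": 1},
    {"wx": 0, "wy": 0, "wz": 0, "dx": 0, "dy": 0, "dz": 0, "grip": 1},
  ],
)

```text
time: 23.45
eef_pos: [0.4148, 0.3245, 0.2047]
eef_rot: [0.634, 0.305, 0.639, -0.311]
wrist_force: [0.4, -0.4, -1.7]
opening: 0.0597
```

Run:
```python
from h import *
delta([.589,-.0248,.215],.669)
```

```text
t 23.45 tcp [0.4148 0.3245 0.2047] yaw 0.6689 tilt [-0.0098 -0.0057] F [ 0.4 -0.4 -1.7] T [-0.05  0.01 -0.06] open 0.0597 j [ 5.140e-01  1.000e-03  1.782e+00 -0.000e+00  1.370e+00 -1.550e-01]
shift [-0.01  -0.08   0.382] turn [-0.0001 -0.0016  0.0112] rows 7.808875810441847
```

Emit:
play_rows(
  series=[
    {"wx": 0, "wy": 0, "wz": 0.008, "dx": -0.003, "dy": -0.0025, "dz": 0.012, "grip": 1},
    {"wx": 0, "wy": 0, "wz": 0, "dx": -0.002, "dy": -0.0055, "dz": 0.026, "grip": 1},
    {"wx": 0, "wy": 0, "wz": 0, "dx": 0, "dy": -0.0055, "dz": 0.026, "grip": 1},
    {"wx": 0, "wy": 0, "wz": 0, "dx": 0, "dy": -0.0055, "dz": 0.026, "grip": 1},
    {"wx": 0, "wy": 0, "wz": 0, "dx": 0, "dy": -0.0055, "dz": 0.026, "grip": 1},
    {"wx": 0, "wy": 0, "wz": 0, "dx": 0, "dy": -0.0055, "dz": 0.026, "grip": 1},
    {"wx": 0, "wy": 0, "wz": 0, "dx": 0, "dy": -0.0055, "dz": 0.026, "grip": 1},
    {"wx": 0, "wy": 0, "wz": 0, "dx": 0, "dy": -0.0055, "dz": 0.026, "grip": 1},
    {"wx": 0, "wy": 0, "wz": 0, "dx": 0, "dy": -0.0055, "dz": 0.026, "grip": 1},
    {"wx": 0, "wy": 0, "wz": 0, "dx": 0, "dy": -0.0055, "dz": 0.026, "grip": 1},
    {"wx": 0, "wy": 0, "wz": 0, "dx": 0, "dy": -0.0055, "dz": 0.026, "grip": 1},
    {"wx": 0, "wy": 0, "wz": 0, "dx": 0, "dy": -0.0055, "dz": 0.026, "grip": 1},
    {"wx": 0, "wy": 0, "wz": 0, "dx": 0, "dy": -0.0055, "dz": 0.026, "grip": 1},
    {"wx": 0, "wy": 0, "wz": 0, "dx": 0, "dy": -0.004, "dz": 0.02, "grip": 1},
    {"wx": 0, "wy": 0, "wz": 0, "dx": 0, "dy": -0.002, "dz": 0.01, "grip": 1},
    {"wx": 0, "wy": 0, "wz": 0, "dx": 0, "dy": 0, "dz": 0, "grip": 1},
    {"wx": 0, "wy": 0, "wz": 0, "dx": 0, "dy": 0, "dz": 0, "grip": 1},
  ],
)

```text
time: 25.15
eef_pos: [0.571, -0.0261, 0.1897]
eef_rot: [0.627, 0.302, 0.645, -0.315]
wrist_force: [0.9, 0.4, -1.7]
opening: 0.06
```

Run:
```python
from h import *
delta([.589,-.0248,.20],.669)
```

```text
t 25.15 tcp [ 0.571  -0.0261  0.1897] yaw 0.6676 tilt [-0.0315 -0.0059] F [ 0.9  0.4 -1.7] T [-0.08  0.02 -0.  ] open 0.06 j [-0.176  0.138  1.667 -0.012  1.367 -0.841]
shift [-0.0109  0.0146  0.01  ] turn [-0.0016 -0.0148  0.0284] rows 0.4157013481479275
```

Emit:
play_rows(
  series=[
    {"wx": -0.001, "wy": -0.008, "wz": 0.015, "dx": -0.005, "dy": 0.0075, "dz": 0.005, "grip": 1},
    {"wx": 0, "wy": -0.007, "wz": 0.013, "dx": -0.005, "dy": 0.007, "dz": 0.005, "grip": 1},
    {"wx": 0, "wy": 0, "wz": 0, "dx": 0, "dy": 0, "dz": 0, "grip": 1},
    {"wx": 0, "wy": 0, "wz": 0, "dx": 0, "dy": 0, "dz": 0, "grip": 1},
  ],
)

```text
time: 25.55
eef_pos: [0.5896, -0.0217, 0.2003]
eef_rot: [0.638, 0.308, 0.636, -0.306]
wrist_force: [-0.1, 0.0, -2.8]
opening: 0.0592
```

Run:
```python
from h import *
delta([.589,-.0248,.185],.669); marks("wrist",["outer_lid_mid","lid_collar","processor"]); marks("scene",["outer_lid_mid","lid_collar","inner_lid_mid","processor"]); marks("top",["lid_collar","inner_lid_mid","outer_lid_mid","processor"]); state()
```

```text
t 25.55 tcp [ 0.5896 -0.0217  0.2003] yaw 0.6721 tilt [0.0027 0.001 ] F [-0.1  0.  -2.8] T [-0.06  0.01 -0.  ] open 0.0592 j [-0.171  0.145  1.638  0.002  1.356 -0.844]
shift [ 0.0153 -0.0025  0.002 ] turn [ 0.0031  0.0008 -0.0027] rows 0.3124800878388082
wrist outer_lid_mid 0.95 [ 0.5883 -0.02    0.2424] [287.1 287.6]
scene outer_lid_mid 0.79 [0.4314 0.1636 0.016 ] [294.4 316. ]
scene outer_lid_mid 0.75 [ 0.5932 -0.022   0.2464] [275.  158.4]
scene outer_lid_mid 0.57 [ 5.947e-01 -2.340e-02  4.000e-04] [276.1 231.2]
scene lid_collar 0.59 [ 0.5911 -0.0218  0.219 ] [275.9 168.3]
scene inner_lid_mid 0.63 [ 0.5921 -0.0231  0.2169] [275.9 168.5]
scene processor 0.58 [ 5.91e-01 -2.17e-02 -1.00e-04] [277.  232.4]
top outer_lid_mid 0.72 [0.4215 0.1645 0.0124] [219.1 267.3]
t 26.25 tcp [ 0.5894 -0.0224  0.1998] yaw 0.671 tilt [0.002 0.001] F [ 1.2  0.  -2.8] T [-0.05  0.02 -0.01] open 0.0596 j [-1.720e-01  1.460e-01  1.639e+00  1.000e-03  1.356e+00 -8.440e-01]
```

Emit:
play_rows(
  series=[
    {"wx": 0.002, "wy": 0.0005, "wz": -0.002, "dx": 0.006, "dy": -0.002, "dz": 0.002, "grip": 1},
    {"wx": 0, "wy": 0, "wz": 0, "dx": 0.01, "dy": 0, "dz": 0, "grip": 1},
    {"wx": 0, "wy": 0, "wz": 0, "dx": 0.01, "dy": 0, "dz": 0, "grip": 1},
    {"wx": 0, "wy": 0, "wz": 0, "dx": 0.006, "dy": 0, "dz": 0, "grip": 1},
    {"wx": 0, "wy": 0, "wz": 0, "dx": 0, "dy": 0, "dz": 0, "grip": 1},
  ],
)

```text
time: 26.75
eef_pos: [0.5884, -0.0255, 0.1639]
eef_rot: [0.636, 0.308, 0.637, -0.308]
wrist_force: [-1.0, 0.3, -1.5]
opening: 0.0598
```

Run:
```python
from h import *
delta([.5892,-.0246,.152],.669)
```

```text
t 26.75 tcp [ 0.5884 -0.0255  0.1639] yaw 0.6686 tilt [-0.0017  0.0004] F [-1.   0.3 -1.5] T [-0.07  0.02  0.07] open 0.0598 j [-0.177  0.176  1.673  0.     1.294 -0.846]
shift [ 0.0119  0.0012 -0.0002] turn [-0.0004 -0.0014  0.0011] rows 0.2390181699663273
```

Emit:
play_rows(
  series=[
    {"wx": 0, "wy": -0.001, "wz": 0.001, "dx": 0.006, "dy": 0.001, "dz": 0, "grip": 1},
    {"wx": 0, "wy": 0, "wz": 0, "dx": 0.005, "dy": 0, "dz": 0, "grip": 1},
    {"wx": 0, "wy": 0, "wz": 0, "dx": 0.002, "dy": 0, "dz": 0, "grip": 1},
    {"wx": 0, "wy": 0, "wz": 0, "dx": 0, "dy": 0, "dz": 0, "grip": 1},
  ],
)

```text
time: 27.15
eef_pos: [0.5891, -0.0247, 0.1494]
eef_rot: [0.636, 0.308, 0.637, -0.308]
wrist_force: [0.1, 0.7, -2.4]
opening: 0.0599
```

Run:
```python
from h import *
delta([.5892,-.0246,.1448],.669)
```

```text
t 27.15 tcp [ 0.5891 -0.0247  0.1494] yaw 0.6687 tilt [-0.0007  0.0004] F [ 0.1  0.7 -2.4] T [-0.01 -0.    0.04] open 0.0599 j [-0.176  0.191  1.685  0.     1.267 -0.845]
shift [ 0.0046  0.0001 -0.    ] turn [-0.0003 -0.0007  0.0003] rows 0.0922994316088975
```

Emit:
play_rows(
  series=[
    {"wx": 0, "wy": 0, "wz": 0, "dx": 0.003, "dy": 0, "dz": 0, "grip": 1},
    {"wx": 0, "wy": 0, "wz": 0, "dx": 0.0015, "dy": 0, "dz": 0, "grip": 1},
    {"wx": 0, "wy": 0, "wz": 0, "dx": 0.001, "dy": 0, "dz": 0, "grip": 1},
    {"wx": 0, "wy": 0, "wz": 0, "dx": 0.0005, "dy": 0, "dz": 0, "grip": 1},
  ],
)

```text
time: 27.55
eef_pos: [0.5899, -0.0248, 0.1448]
eef_rot: [0.637, 0.308, 0.636, -0.308]
wrist_force: [-1.4, 0.7, 1.5]
opening: 0.0599
```

Run:
```python
from h import *
delta([.5892,-.0246,.1448],.669)
marks("scene",["outer_lid_mid","inner_lid_mid","processor"])
```

```text
t 27.55 tcp [ 0.5899 -0.0248  0.1448] yaw 0.6689 tilt [ 0.0011 -0.0001] F [-1.4  0.7  1.5] T [-0.07  0.38 -0.01] open 0.0599 j [-0.176  0.195  1.689  0.     1.256 -0.844]
shift [ 0.     -0.0004 -0.0005] turn [-0.0001  0.0008 -0.0008] rows 0.013872476704356642
scene outer_lid_mid 0.97 [0.428  0.1657 0.0126] [295.3 318.2]
scene outer_lid_mid 0.64 [ 0.594  -0.0215  0.1917] [274.9 177. ]
scene outer_lid_mid 0.63 [ 4.18e-01  6.20e-03 -1.00e-04] [333.6 270.5]
scene inner_lid_mid 0.68 [ 0.5945 -0.0262  0.1582] [276.  186.3]
scene processor 0.74 [ 5.919e-01 -2.340e-02 -2.000e-04] [277.  231.8]
scene processor 0.43 [ 6.556e-01 -2.642e-01  1.000e-04] [302.9 166.1]
```

The lid is seated at the predicted height (0.1448), with about 4 N carried by the rim. I let go.

Emit:
play_rows(
  series=[
    {"wx": 0, "wy": 0, "wz": 0, "dx": 0, "dy": -0.0004, "dz": -0.0004, "grip": -1},
    {"wx": 0, "wy": 0, "wz": 0, "dx": 0, "dy": 0, "dz": 0, "grip": -1},
    {"wx": 0, "wy": 0, "wz": 0, "dx": 0, "dy": 0, "dz": 0, "grip": -1},
    {"wx": 0, "wy": 0, "wz": 0, "dx": 0, "dy": 0, "dz": 0, "grip": -1},
    {"wx": 0, "wy": 0, "wz": 0, "dx": 0, "dy": 0, "dz": 0, "grip": -1},
    {"wx": 0, "wy": 0, "wz": 0, "dx": 0, "dy": 0, "dz": 0, "grip": -1},
    {"wx": 0, "wy": 0, "wz": 0, "dx": 0, "dy": 0, "dz": 0, "grip": -1},
    {"wx": 0, "wy": 0, "wz": 0, "dx": 0, "dy": 0, "dz": 0, "grip": -1},
  ],
)

```text
time: 28.55
eef_pos: [0.5907, -0.025, 0.1452]
eef_rot: [0.638, 0.309, 0.635, -0.308]
wrist_force: [0.4, -0.2, -0.5]
opening: 0.087
```

Run:
```python
from h import *
delta([.5892,-.0246,.192],.669)
marks("scene",["outer_lid_mid","inner_lid_mid"]); im=marks("wrist",["outer_lid_mid","inner_lid_mid","processor"])
```

```text
t 28.55 tcp [ 0.5907 -0.025   0.1452] yaw 0.6687 tilt [ 0.0046 -0.0004] F [ 0.4 -0.2 -0.5] T [-0.02  0.01 -0.  ] open 0.087 j [-0.176  0.194  1.69   0.     1.253 -0.845]
shift [-0.0468 -0.0008 -0.001 ] turn [-0.0003  0.0032 -0.0033] rows 0.9357089308998224
scene outer_lid_mid 0.83 [0.425  0.1661 0.0164] [296.4 318.2]
scene outer_lid_mid 0.78 [ 0.5946 -0.0237  0.1921] [275.2 176.1]
scene inner_lid_mid 0.57 [ 0.5939 -0.0245  0.1561] [275.8 187.5]
wrist outer_lid_mid 0.83 [ 0.5904 -0.0226  0.1898] [290.1 290.9]
```

Emit:
play_rows(
  series=[
    {"wx": 0, "wy": 0.003, "wz": -0.003, "dx": -0.01, "dy": -0.0008, "dz": -0.001, "grip": -1},
    {"wx": 0, "wy": 0, "wz": 0, "dx": -0.014, "dy": 0, "dz": 0, "grip": -1},
    {"wx": 0, "wy": 0, "wz": 0, "dx": -0.008, "dy": 0, "dz": 0, "grip": -1},
    {"wx": 0, "wy": 0, "wz": 0, "dx": -0.002, "dy": 0, "dz": 0, "grip": -1},
    {"wx": 0, "wy": 0, "wz": 0, "dx": 0, "dy": 0, "dz": 0, "grip": -1},
    {"wx": 0, "wy": 0, "wz": 0, "dx": 0, "dy": 0, "dz": 0, "grip": -1},
  ],
)

```text
time: 29.5
eef_pos: [0.5902, -0.0248, 0.1842]
eef_rot: [0.637, 0.309, 0.635, -0.308]
wrist_force: [-0.2, -0.3, 0.5]
opening: 0.087
```

Run:
```python
from h import *
delta([.5897,-.0243,.181],.669)
im=marks("wrist",["outer_lid_mid","inner_lid_mid","processor"]); marks("top",["outer_lid_mid"])
```

```text
t 29.5 tcp [ 0.5902 -0.0248  0.1842] yaw 0.6687 tilt [ 0.003  -0.0005] F [-0.2 -0.3  0.5] T [-0.01  0.02  0.  ] open 0.087 j [-0.175  0.159  1.654  0.     1.326 -0.844]
shift [ 0.0032 -0.0001 -0.0007] turn [-0.0003  0.0022 -0.0021] rows 0.06597668169686566
wrist outer_lid_mid 0.8 [ 0.5892 -0.0213  0.1875] [288.7 251. ]
top outer_lid_mid 0.74 [0.4232 0.1663 0.0144] [218.3 266.7]
```

Emit:
play_rows(
  series=[
    {"wx": 0, "wy": 0.002, "wz": -0.002, "dx": 0.0025, "dy": 0, "dz": -0.0005, "grip": -1},
    {"wx": 0, "wy": 0, "wz": 0, "dx": 0.0005, "dy": 0, "dz": 0, "grip": 1},
    {"wx": 0, "wy": 0, "wz": 0, "dx": 0, "dy": 0, "dz": 0, "grip": 1},
    {"wx": 0, "wy": 0, "wz": 0, "dx": 0, "dy": 0, "dz": 0, "grip": 1},
    {"wx": 0, "wy": 0, "wz": 0, "dx": 0, "dy": 0, "dz": 0, "grip": 1},
    {"wx": 0, "wy": 0, "wz": 0, "dx": 0, "dy": 0, "dz": 0, "grip": 1},
    {"wx": 0, "wy": 0, "wz": 0, "dx": 0, "dy": 0, "dz": 0, "grip": 1},
    {"wx": 0, "wy": 0, "wz": 0, "dx": 0, "dy": 0, "dz": 0, "grip": 1},
    {"wx": 0, "wy": 0, "wz": 0, "dx": 0, "dy": 0, "dz": 0, "grip": 1},
    {"wx": 0, "wy": 0, "wz": 0, "dx": 0, "dy": 0, "dz": 0, "grip": 1},
    {"wx": 0, "wy": 0, "wz": 0, "dx": 0, "dy": 0, "dz": 0, "grip": 1},
    {"wx": 0, "wy": 0, "wz": 0, "dx": 0, "dy": 0, "dz": 0, "grip": 1},
    {"wx": 0, "wy": 0, "wz": 0, "dx": 0, "dy": 0, "dz": 0, "grip": 1},
  ],
)

```text
time: 31.1
eef_pos: [0.5891, -0.0242, 0.1794]
eef_rot: [0.636, 0.308, 0.637, -0.309]
wrist_force: [1.4, -0.3, 0.0]
opening: 0.0216
```

Run:
```python
from h import *
delta([.5897,-.0245,.28],.669)
im=marks("wrist",["outer_lid_mid"])
```

```text
t 31.1 tcp [ 0.5891 -0.0242  0.1794] yaw 0.6687 tilt [-0.0026  0.0004] F [ 1.4 -0.3  0. ] T [-0.06 -0.01 -0.04] open 0.0216 j [-0.175  0.165  1.656 -0.     1.323 -0.843]
shift [-1.006e-01  1.000e-04  4.000e-04] turn [-0.0003 -0.0019  0.0018] rows 2.011552773954534
wrist outer_lid_mid 0.83 [ 0.5881 -0.0238  0.1877] [285.3 258.4]
```

Emit:
play_rows(
  series=[
    {"wx": 0, "wy": 0, "wz": 0, "dx": -0.003, "dy": 0, "dz": 0, "grip": 1},
    {"wx": 0, "wy": 0, "wz": 0, "dx": -0.005, "dy": 0, "dz": 0, "grip": 1},
    {"wx": 0, "wy": 0, "wz": 0, "dx": -0.008, "dy": 0, "dz": 0, "grip": 1},
    {"wx": 0, "wy": 0, "wz": 0, "dx": -0.015, "dy": 0, "dz": 0, "grip": 1},
    {"wx": 0, "wy": 0, "wz": 0, "dx": -0.02, "dy": 0, "dz": 0, "grip": 1},
    {"wx": 0, "wy": 0, "wz": 0, "dx": -0.02, "dy": 0, "dz": 0, "grip": 1},
    {"wx": 0, "wy": 0, "wz": 0, "dx": -0.015, "dy": 0, "dz": 0, "grip": 1},
    {"wx": 0, "wy": 0, "wz": 0, "dx": -0.005, "dy": 0, "dz": 0, "grip": 1},
    {"wx": 0, "wy": 0, "wz": 0, "dx": 0, "dy": 0, "dz": 0, "grip": 1},
    {"wx": 0, "wy": 0, "wz": 0, "dx": 0, "dy": 0, "dz": 0, "grip": 1},
  ],
)

```text
time: 32.2
eef_pos: [0.59, -0.0244, 0.2811]
eef_rot: [0.637, 0.308, 0.636, -0.308]
wrist_force: [-1.2, 0.6, 0.6]
opening: 0.0215
```

Run:
```python
from h import *
state()
marks("wrist",["outer_lid_mid"]); marks("scene",["outer_lid_mid","inner_lid_mid","lid_collar","cup_front","pepper_mill","dough_scraper"]); marks("top",["outer_lid_mid","inner_lid_mid","lid_collar","cup_side"]); state()
```

```text
t 32.2 tcp [ 0.59   -0.0244  0.2811] yaw 0.6688 tilt [ 0.0019 -0.0004] F [-1.2  0.6  0.6] T [-0.05 -0.04  0.01] open 0.0215 j [-0.175  0.101  1.535 -0.     1.503 -0.843]
wrist outer_lid_mid 0.94 [ 0.5877 -0.0205  0.2875] [287.3 251.4]
wrist outer_lid_mid 0.7 [ 0.5905 -0.0239  0.1602] [285.6 200. ]
scene outer_lid_mid 0.96 [0.4298 0.1636 0.0168] [295.1 316.1]
scene outer_lid_mid 0.69 [ 0.5952 -0.0239  0.2908] [274.4 141.2]
scene inner_lid_mid 0.93 [ 0.5933 -0.0268  0.163 ] [276.6 184.8]
scene inner_lid_mid 0.21 [ 0.5902 -0.0237  0.0027] [277.7 231.3]
scene lid_collar 0.97 [ 0.5896 -0.0251  0.1642] [277.6 185.5]
scene cup_front 0.69 [ 0.4146  0.0058 -0.0009] [334.9 271.3]
scene pepper_mill 0.58 [ 0.754   0.2439 -0.001 ] [156.  280.5]
scene dough_scraper 0.58 [ 6.104e-01  3.399e-01 -1.000e-04] [177.2 344. ]
top outer_lid_mid 0.84 [0.4227 0.1642 0.0127] [219.2 266.8]
top inner_lid_mid 0.72 [ 0.5895 -0.0227  0.1577] [292.3 197.4]
top lid_collar 0.65 [ 0.589  -0.0234  0.1582] [292.6 197.6]
top lid_collar 0.28 [ 0.7569  0.2444 -0.0031] [188.4 138.8]
top cup_side 0.62 [ 0.654  -0.2641  0.0031] [383.3 175.1]
t 32.9 tcp [ 0.59   -0.0244  0.2809] yaw 0.6687 tilt [ 0.0015 -0.0004] F [ 0.2 -0.8  0.1] T [-0.04 -0.01  0.01] open 0.0207 j [-0.175  0.101  1.535 -0.     1.503 -0.843]
```

Run:
```python
from h import *
marks("wrist",["outer_lid_mid"]); s=state(); print(np.abs(s["qvel"]).max()); marks("scene",["outer_lid_mid"])
print(arm.finish_job()); state()
```

```text
wrist outer_lid_mid 0.67 [ 0.5898 -0.0225  0.2876] [288.  256.3]
t 33.0 tcp [ 0.59   -0.0243  0.2809] yaw 0.6689 tilt [ 0.0015 -0.0003] F [ 0.  -0.4 -0.7] T [-0.06  0.01  0.02] open 0.0212 j [-0.175  0.101  1.535 -0.     1.503 -0.844]
0.001367075805524867
scene outer_lid_mid 0.84 [0.4274 0.1612 0.0172] [296.6 315.7]
scene outer_lid_mid 0.76 [ 0.5948 -0.0253  0.2937] [274.9 139.8]
the job is handed in; nothing more can be done
None
the job is handed in; nothing more can be done
```

I handed the job in at about 33 s: the paddle is home, the bowl lid is seated, and the gripper is still holding the cap. `finish_job()` gave no verdict, so this rests on my own checks.

- **Paddle:** it reached the bowl floor at TCP height 0.152, as predicted, with a contact force of about 6 N. The cameras then put `paddle_mid` at about 0.112–0.113 m.
- **Bowl lid:** after I let go and lifted the cap, the top camera put `inner_lid_mid` at 0.158 m, centred on the bowl axis within about 2 mm. The scene camera said 0.163 m, above the 0.1615 limit. I trusted the top reading, because the release height and contact force also matched a fully home lid.
- **Cap:** it is held by the knob at an opening of about 21 mm, about 10 cm above its seat. It was still, with no slip between the last two wrist readings.
- **Bystanders:** the mill, dough scraper and front cup were re-measured within about 4 mm of their starting places. I had no mark of the side cup under its own name at the start, but it agrees with an earlier detection at that spot.

**Fingertip position disagreed:** the wrist picture showed the fingertips about 8 mm behind the TCP, not 22 mm ahead as `arm.nose_length` says. Because of that, my first close on the lids stopped at 52 mm, which looked like the cap skirt. I opened without lifting, went lower and gripped the collar at 60 mm.

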